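# Swap the spent cassettes in the loader

### The job

Clear the cassette loader: press the ejector of each bay that holds a spent cassette to push it out, and post every spent cassette through the flap of the waste station so that the flap shuts behind it. Only then slide the fresh cassette lying on the bench into the middle bay, fully home, flush with the mouth. Leave the jar, bottle and beaker where they stand.

Things in the scene. Friction and masses are not known exactly. Their poses are not given: they have to be found in the camera images.
- dock: Fixed cassette loader. Origin: bench level, middle of the mouth face; x points into the bays, y left, z up. Base plate 8 mm thick, 234 mm wide, x -100 to 92 mm; white housing x 0 to 92, top 30 mm above the bench, with three roofed bays side by side, 70 mm apart, opening to -x. In front (x -100 to 0) the plate is an open apron level with the bay floors, 8 mm above the bench.
- bin: Fixed waste station. Origin: bench level, middle of the front wall's inner face; x points into it, y left, z up. Grey hollow box, clear closed top, x 0 to 260 mm, 120 wide, 153 high. In front a step, x -95 to 0, whose flat top is a ledge 100 mm above the bench. A cassette lying on it, pushed over half its length through the flap, tips over the sill and falls in.
- sill (a point): Inner end of the ledge, middle of the letterbox opening's bottom edge (100 mm above the bench); bin axes. Opening 64 mm wide, 36 mm high, in a front wall 4 mm thick (bin x -4 to 0), straight above the ledge.
- bin_floor (a point): Centre of the inside floor of the waste station; bin axes. 128 mm behind the front wall, 8 mm above the bench. Inside it is 256 (x) by 112 mm; a slippery steel chute slopes at 50 degrees from the sill down to the floor.
- flap (a joint): Swing angle (rad) of the letterbox flap, hinged along its top edge 139 mm above the bench: 0 shut, grows as it is pushed inwards, to 1.5. About 0.1 N at its lower edge starts it, a spring shuts it again.
- bay0 (a point): Seat of the right bay (seen from the apron): where the centre of a fully home cassette lies, its end flush with the mouth; 35 mm behind the mouth face, 15 mm above the bench; dock axes. The bay is 47 mm wide, 16 mm high, 70 mm deep to the ejector; side walls flared over the first 11 mm; a 12 mm slit runs along its roof for the ejector.
- eject0 (a joint): Spring ejector slide of the right bay: travel in m, 0 at rest, grows as its tab is pressed towards -x of the dock, up to 0.078 (2 N at rest, 6 N at the end). Its pusher stands right behind a home cassette; 70 mm of travel brings the cassette wholly out on the apron. Springs back when let go.
- tab0 (a point): Top centre of the right ejector's tab, a ribbed grey block above the housing's roof: 10 mm thick (dock x), 30 mm wide, 24 mm high, its top 56 mm above the bench. Moves with the slide; at rest it is 76.5 mm behind the mouth face, near the rear edge of the housing. Push it from behind towards the mouth.
- bay1 (a point): Seat of the middle bay (seen from the apron): where the centre of a fully home cassette lies, its end flush with the mouth; 35 mm behind the mouth face, 15 mm above the bench; dock axes. The bay is 47 mm wide, 16 mm high, 70 mm deep to the ejector; side walls flared over the first 11 mm; a 12 mm slit runs along its roof for the ejector.
- eject1 (a joint): Spring ejector slide of the middle bay: travel in m, 0 at rest, grows as its tab is pressed towards -x of the dock, up to 0.078 (2 N at rest, 6 N at the end). Its pusher stands right behind a home cassette; 70 mm of travel brings the cassette wholly out on the apron. Springs back when let go.
- tab1 (a point): Top centre of the middle ejector's tab, a ribbed grey block above the housing's roof: 10 mm thick (dock x), 30 mm wide, 24 mm high, its top 56 mm above the bench. Moves with the slide; at rest it is 76.5 mm behind the mouth face, near the rear edge of the housing. Push it from behind towards the mouth.
- bay2 (a point): Seat of the left bay (seen from the apron): where the centre of a fully home cassette lies, its end flush with the mouth; 35 mm behind the mouth face, 15 mm above the bench; dock axes. The bay is 47 mm wide, 16 mm high, 70 mm deep to the ejector; side walls flared over the first 11 mm; a 12 mm slit runs along its roof for the ejector.
- eject2 (a joint): Spring ejector slide of the left bay: travel in m, 0 at rest, grows as its tab is pressed towards -x of the dock, up to 0.078 (2 N at rest, 6 N at the end). Its pusher stands right behind a home cassette; 70 mm of travel brings the cassette wholly out on the apron. Springs back when let go.
- tab2 (a point): Top centre of the left ejector's tab, a ribbed grey block above the housing's roof: 10 mm thick (dock x), 30 mm wide, 24 mm high, its top 56 mm above the bench. Moves with the slide; at rest it is 76.5 mm behind the mouth face, near the rear edge of the housing. Push it from behind towards the mouth.
- spent0: Spent cassette that starts in the right bay, or is absent: flat white slab 70 mm (its x) by 44 mm (y) by 14 mm (z), 100 g, both faces alike, origin in its centre.
- spent1: Spent cassette that starts in the middle bay, or is absent: flat white slab 70 mm (its x) by 44 mm (y) by 14 mm (z), 100 g, both faces alike, origin in its centre.
- spent2: Spent cassette that starts in the left bay, or is absent: flat white slab 70 mm (its x) by 44 mm (y) by 14 mm (z), 100 g, both faces alike, origin in its centre.
- fresh: Fresh cassette lying flat on the bench between loader and waste station: same slab 70 (x) by 44 (y) by 14 mm (z), 100 g, origin in its centre. Either end or face may lead.
- amber: Bystander: amber glass jar 50 mm wide, 100 mm tall, left of the loader; origin under its centre.
- solvent: Bystander: amber bottle 60 mm wide, 150 mm tall, right of the waste station; origin under its centre.
- beaker: Bystander: glass beaker 60 mm wide, 75 mm tall, right of the waste station, nearer the robot; origin under its centre.

How it is judged:
By the outcome, as a careful person would: the job done as asked, in the order asked, and still so for the second after the job is handed in, with the robot touching nothing.
Of spent0, spent1, spent2 only 2 to 3 are there at a start; the rules pass over those that are not, and their reading is None.
At some moment in a run one of fresh may be knocked a few centimetres aside while the robot is not near it.
Once in a run the grip may slacken for a moment while it holds something.
It also fails if it takes over 210 s, if anything falls off the work surface, if the arm or the gripper's body presses on something with over 40 N, if the wrist force passes 120 N, or if a joint passes its speed limit or range.

### The arm

A 6-joint arm with a two-finger parallel gripper is mounted at the origin on the work surface. World frame = base frame: x ahead of the robot, y to its left, z up, the work surface at z = 0. Lengths are in mm, angles in degrees, forces in N, time in s.
With the tool pointing down it reaches from about 350 to 775 mm from the base axis. Payload 7.3 kg.
Tool frame: the origin (TCP) lies at the very end of the fingers, on their centre line; the grasp point (between the pads) lies 19 mm behind it; z points along the fingers, y is the direction in which the jaws open and shut (so a half turn about z gives the same grasp; the last joint's range is limited). The gripper opens to 92 mm and grips with 3 to 60 N. Pads are 19 mm wide; open, the fingers measure 130 mm over their backs; the gripper's body (75 mm by 190 mm) begins 47 mm behind the grasp point.
Start: joints at [58.957, 19.595, 87.324, -0, 73.075, -8.365], TCP at [202.401, 484.44, 191.741] pointing down, gripper open.
Joint ranges: [-145.02, 145.02], [-44.19, 115.74], [2.07, 154.8], [-57.11, 237.11], [16.16, 152.29], [-177.93, 177.93]. Speed limits (degrees/s): [147.25, 147.25, 180, 180, 180, 180].

### API

Orientations are given as [roll, pitch, yaw] about the fixed x, y, z axes, in that order (R = Rz(yaw) Ry(pitch) Rx(roll)).
In Python, from workcell import arm gives the robot as it stands.
- The arm moves only by the tool carry_out, never from a script. Its argument "series" is a list of rows, each an object of numbers: "tx", "ty", "tz": the shift along the tool's x, y, z in m; "twist": the turn about the tool's z in degrees; "jaw": the gripper command: -1 is fully open, 1 is shut, values between are in proportion. A call has 1 to 20 rows; each row is the pose to reach, as a shift and turn from the pose commanded when the call began, along the tool's axes at that moment; what a row does not reach only later rows make up. A row lasts 1/10 s, in which the tool goes at most 50 mm and 8.59 degrees, less where a joint would pass 70% of its speed; a pose out of reach is approached as far as the arm can. A call with a gripper value outside its range is refused whole. The fingers move at their own pace and stop on an object; "newtons" is the grip in N (left out, the last holds). Time passes only in rows, so rows that repeat a pose let the fingers close. It gives the time, the measured TCP pose, the force and the opening at its end, in the units of the state.
- arm.state(): the state, without advancing time (a new reading comes with each control period).
- arm.get_image(name): name is "scene" or "side" or "wrist"; returns the picture (384x512x3 uint8, blue, green, red); there is no depth.
- arm.camera_model(name): a dict with "fx", "fy", "cx", "cy" (pixels), "k1" (the pictures are not rectified: a ray, as slopes to the right and down, at radius r is drawn at 1 + k1 r^2 times it, then the intrinsics apply), "extrinsics" (4x4, takes a point from camera to world coordinates); the wrist camera has in their place "mount" (4x4, takes a point from camera to tool coordinates, whose origin is the TCP and whose axes are the flange's). Camera axes: x right, y down, z forward; pixel columns grow to the right and rows downward; lengths in mm; the calibration is good to about 2 mm. A picture is of the moment at which its call begins: read the wrist's pose just before it. camera_model takes no time and is no camera call.
- arm.hand_in(): hands the job in, once; it reports no verdict.
Trained networks look in the newest picture that a camera, given by its name, has taken for a name from the list of things; names that differ only in an ending like _2 or _b are one class to them, and where a whole thing is asked for, a point or a joint stands for the part that bears it (a point fixed in the world has none). Each returns a list of dicts, best first, with "score" (0 to 1); they miss things now and then, are a little off and sometimes report something else, mostly with a low value. They report only what shows in the picture. A call takes as long as a camera call.
- arm.boxes_of(camera, label): "extent" ([left, top, right, bottom] as shares, 0 to 1, of the picture: columns of its width, rows of its height, round what is visible of it).
The state is a dict: "clock": time; "joint_positions": joint angles; "qd": joint speeds; "tau": joint torques, N m; "tool_pos": TCP position; "orientation": TCP orientation; "ft_force": force on the tool from outside, world axes, zero at the start; "torque": the same for the moment, N m; "width": finger opening in mm.
Only numpy, scipy, OpenCV 4.12 (cv2) and the standard library are available. Lean on these libraries where they do the work, as an engineer would, in place of code of your own. Each camera call takes 0.05 s, during which the arm holds its last target.

## Working session

There is one attempt and no reset: what is moved stays moved. The work goes in short steps, Python scripts to look and compute and a tool call to move; the robot and the scene stay as the last step left them, time stands still between calls to the robot, and variables do not carry over. Pictures are saved under pics/ and viewed, and the job is handed in when it is done.

Besides the shell and the picture viewer there is one more tool, called after "Request:" as name(argument=value, ...), one argument or row to a line, values as JSON. carry_out: Moves the arm, as the interface text tells. Its arguments: {"type":"object","properties":{"series":{"type":"array","items":{"type":"object","properties":{"tx":{"type":"number"},"ty":{"type":"number"},"tz":{"type":"number"},"twist":{"type":"number"},"jaw":{"type":"number"}}}},"newtons":{"type":"number"}},"required":["series"]}

```bash
ls -la; mkdir -p pics
python3 - <<'E'
from workcell import arm
import cv2, numpy as np
np.set_printoptions(suppress=True, precision=4)
print(arm.state())
for n in ["scene","side","wrist"]:
    im=arm.get_image(n); cv2.imwrite(f"pics/{n}0.png",im)
    print(n,arm.camera_model(n))
E
```

```text
total 12
drwxr-xr-x  3 agent agent 4096 Dec  7 13:33 .
drwxr-xr-x 23 root  root  4096 Dec  7 13:33 ..
drwxr-xr-x  2 agent agent 4096 Dec  7 13:33 pics
{'clock': 0.0, 'joint_positions': array([58.959 , 19.6346, 87.3757, -0.0004, 73.0751, -8.3661]), 'qd': array([ 0.0108, -0.013 ,  0.0088,  0.0876,  0.0607,  0.0108]), 'tau': array([  0.0023, -43.1234, -24.4223,   0.072 ,   0.0558,  -0.0001]), 'tool_pos': array([202.1434, 484.0362, 191.0705]), 'orientation': array([-179.9154,   -0.0121,  157.3251]), 'ft_force': array([ 0.1352,  0.6469, -0.0175]), 'torque': array([-0.0324, -0.0111, -0.0094]), 'width': 91.47654386204687}
scene {'fx': 376.1533633186233, 'fy': 376.1533633186233, 'cx': 252.0786205725909, 'cy': 186.8932430246473, 'k1': -0.09752753568808627, 'extrinsics': array([[   0.7701,    0.5007,   -0.3953,  984.4023],
       [   0.6379,   -0.5937,    0.4906, -553.1167],
       [   0.011 ,   -0.63  ,   -0.7766,  990.4241],
       [   0.    ,    0.    ,    0.    ,    1.    ]])}
side {'fx': 476.9641849780277, 'fy': 476.9641849780277, 'cx': 249.98195336453756, 'cy': 191.38608323423676, 'k1': -0.033604827041534197, 'extrinsics': array([[   0.772 ,   -0.4052,    0.4897, -166.4581],
       [  -0.6353,   -0.5139,    0.5764, -776.2122],
       [   0.0181,   -0.7561,   -0.6542, 1027.1878],
       [   0.    ,    0.    ,    0.    ,    1.    ]])}
wrist {'fx': 322.1372597304595, 'fy': 322.1372597304595, 'cx': 256.18154278987265, 'cy': 187.44974232221657, 'k1': 0.020759258486739395, 'mount': array([[   0.0007,   -0.9656,   -0.2602,   70.7798],
       [   1.    ,    0.0008,   -0.0004,    0.5046],
       [   0.0006,   -0.2602,    0.9656, -192.7818],
       [   0.    ,    0.    ,    0.    ,    1.    ]])}
```

View pics/scene0.png

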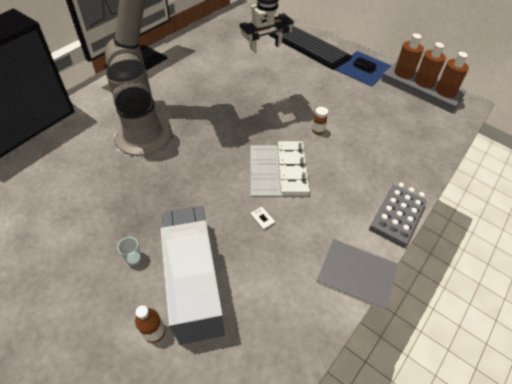

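View pics/side0.png

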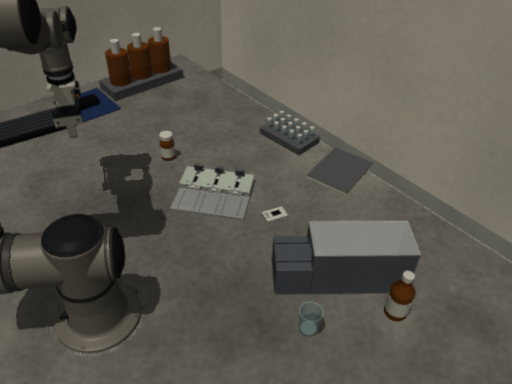

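View pics/wrist0.png

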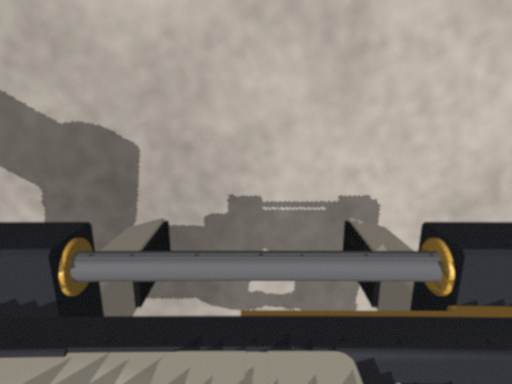

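```bash
cat > h.py <<'E'
import numpy as np, cv2
from workcell import arm
from scipy.optimize import least_squares
np.set_printoptions(suppress=True, precision=3)
from scipy.spatial.transform import Rotation as Rot
def cam(name,st=None):
    m=arm.camera_model(name)
    if name=='wrist':
        st=st or arm.state()
        T=np.eye(4);T[:3,:3]=Rot.from_euler('xyz',st['orientation'],degrees=True).as_matrix();T[:3,3]=st['tool_pos']
        E=T@np.array(m['mount'])
    else: E=np.array(m['extrinsics'])
    return m,E
def proj(mE,P):
    m,E=mE; P=np.atleast_2d(P)
    p=(P-E[:3,3])@E[:3,:3]
    s=p[:,:2]/p[:,2:]; r2=(s**2).sum(1,keepdims=True); s=s*(1+m['k1']*r2)
    return s*[m['fx'],m['fy']]+[m['cx'],m['cy']]
def unproj(mE,uv,z):
    m,E=mE; uv=np.atleast_2d(uv).astype(float)
    d=(uv-[m['cx'],m['cy']])/[m['fx'],m['fy']]; s=d.copy()
    for _ in range(20): s=d/(1+m['k1']*(s**2).sum(1,keepdims=True))
    v=np.c_[s,np.ones(len(s))]@E[:3,:3].T
    t=(z-E[2,3])/v[:,2]
    return E[:3,3]+v*t[:,None]
def crop(im,x0,y0,x1,y1,f,fn,grid=0):
    c=cv2.resize(im[y0:y1,x0:x1],None,fx=f,fy=f,interpolation=cv2.INTER_CUBIC)
    cv2.imwrite(fn,c)
def pose2(x,y,yaw):
    a=np.radians(yaw);T=np.eye(4);T[:2,:2]=[[np.cos(a),-np.sin(a)],[np.sin(a),np.cos(a)]];T[:2,3]=[x,y];return T
def tf(T,P): return np.atleast_2d(P)@T[:3,:3].T+T[:3,3]
E
python3 - <<'E'
from h import *
sc=cv2.imread('pics/scene0.png');si=cv2.imread('pics/side0.png')
crop(sc,235,130,335,205,7,'pics/sc_dock.png'); crop(si,160,155,300,230,5,'pics/si_dock.png')
crop(sc,150,200,240,350,4,'pics/sc_bin.png'); crop(si,260,210,430,300,4.5,'pics/si_bin.png')
for c in ['scene','side']:
    for l in ['dock','bin','tab0','tab1','spent0','fresh','flap','amber','solvent','beaker']:
        for d in arm.boxes_of(c,l)[:3]:
            e=np.array(d['extent'])*[512,384,512,384]; print(c,l,round(d['score'],2),e.round(1))
E
```

```text
scene dock 0.9 [248.3 140.9 309.9 196.5]
scene bin 0.86 [161.3 204.2 225.2 345.6]
scene bin 0.17 [249.  139.1 311.7 195.4]
scene tab0 0.6 [300.4 174.9 306.4 180.4]
scene tab1 0.6 [300.4 174.9 306.4 180.4]
scene spent0 0.61 [281.2 178.6 293.2 180.9]
scene fresh 0.85 [251.7 207.9 273.5 226.9]
scene fresh 0.72 [285.7 164.8 299.6 164.8]
scene amber 0.84 [314.1 105.  327.8 135.4]
scene solvent 0.85 [133.  306.8 162.  344.8]
scene beaker 0.67 [116.8 236.5 142.9 267.3]
scene beaker 0.36 [276.2 164.  299.6 164.3]
side dock 0.88 [172.3 164.3 254.3 221.3]
side bin 0.74 [270.8 223.6 421.4 295.9]
side bin 0.7 [230.1 178.9 244.3 195.4]
side tab0 0.56 [232.7 167.3 243.9 178.2]
side tab0 0.51 [216.1 166.3 219.7 175.4]
side tab1 0.56 [232.7 167.3 243.9 178.2]
side tab1 0.51 [216.1 166.3 219.7 175.4]
side spent0 0.62 [209.1 178.4 217.8 188.8]
side spent0 0.6 [227.8 177.2 241.5 198.7]
side spent0 0.46 [187.6 171.2 198.6 191. ]
side fresh 0.64 [261.7 206.3 287.2 222. ]
side fresh 0.24 [171.1 162.8 252.9 217.8]
side amber 0.9 [158.1 131.5 177.6 158.6]
side solvent 0.83 [383.2 269.6 417.8 321.2]
side solvent 0.32 [172.5 162.3 253.8 218.6]
side beaker 0.57 [299.2 299.3 324.8 335. ]
side beaker 0.17 [267.7 218.4 423.4 297.4]
```

View pics/sc_dock.png

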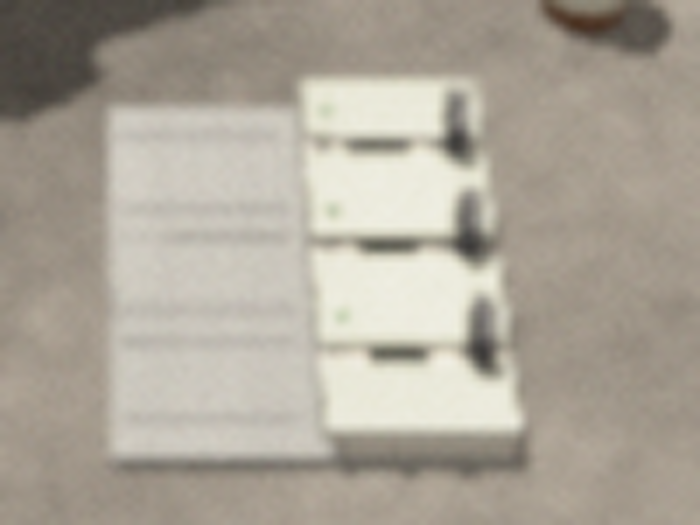

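View pics/si_dock.png

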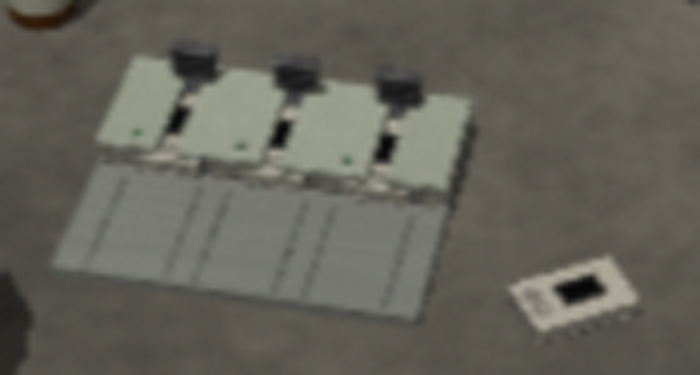

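View pics/sc_bin.png

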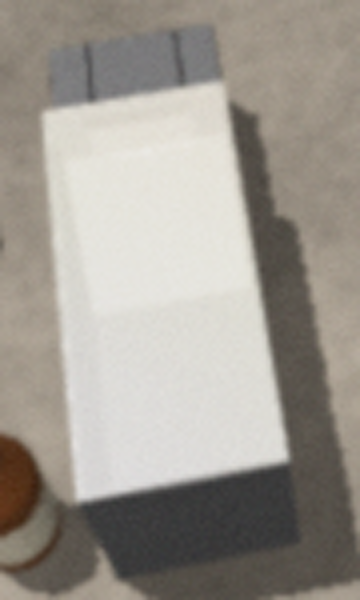

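View pics/si_bin.png

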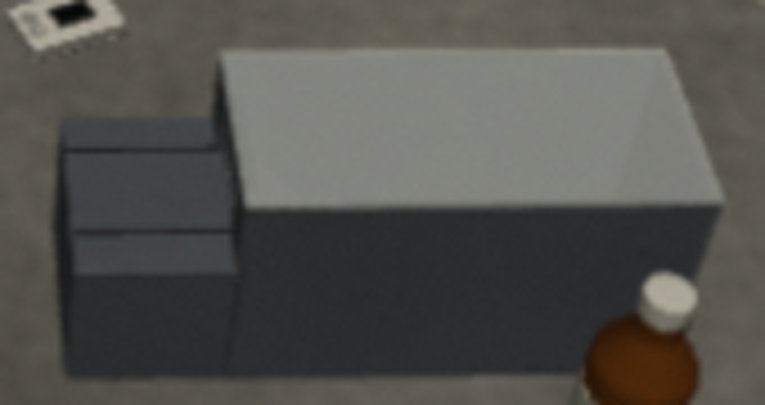

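```bash
cat > fit0.py <<'E'
from h import *
S=cam('scene');D=cam('side')
def fit(obs,x0):
    def res(p):
        T=pose2(*p); r=[]
        for C,P,uv in obs: r.append(proj(C,tf(T,P))[0]-uv)
        return np.concatenate(r)
    s=least_squares(res,x0,loss='soft_l1',f_scale=0.7); return s.x,res(s.x).reshape(-1,2)
def sc7(u,v): return np.array([235+u/7-.5+.07,130+v/7-.5+.07])
def si5(u,v): return np.array([160+u/5-.4,155+v/5-.4])
def sc4(u,v): return np.array([150+u/4-.37,200+v/4-.37])
def si45(u,v): return np.array([260+u/4.5-.39,210+v/4.5-.39])
dock=[(S,(-100,117,8),sc7(107,107)),(S,(-100,-117,8),sc7(113,460)),(S,(0,117,30),sc7(303,78)),(S,(92,117,30),sc7(480,78)),(S,(92,-117,30),sc7(525,428)),(S,(0,-117,30),sc7(329,430)),
(D,(-100,117,8),si5(52,267)),(D,(-100,-117,8),si5(420,320)),(D,(0,117,30),si5(97,137)),(D,(92,117,30),si5(137,55)),(D,(92,-117,30),si5(472,97)),(D,(0,-117,30),si5(448,190))]
x,r=fit(dock,(600,150,45)); print('dock',x);print(r)
b=[(S,(-95,60,100),sc4(213,25)),(S,(-95,-60,100),sc4(50,48)),(S,(-4,60,153),sc4(226,83)),(S,(-4,-60,153),sc4(43,113)),(S,(260,-60,153),sc4(77,502)),(S,(260,60,153),sc4(288,462)),
(D,(-95,60,100),si45(62,118)),(D,(-95,-60,100),si45(75,273)),(D,(-4,60,153),si45(220,50)),(D,(-4,-60,153),si45(245,207)),(D,(260,60,153),si45(668,48)),(D,(260,-60,153),si45(722,205))]
x,r=fit(b,(500,-200,-45)); print('bin',x);print(r)
# fresh: side crop corners
for C,pts in((D,[si5(510,288),si5(612,257),si5(638,298),si5(545,332)]),):
    q=unproj(C,pts,14); print(q, q.mean(0))
for C,e in ((S,[251.7,207.9,273.5,226.9]),(D,[261.7,206.3,287.2,222])):
    print('fresh',unproj(C,[(e[0]+e[2])/2,(e[1]+e[3])/2],10))
for l,e,f in (('amber',[314.1,105,327.8,135.4],[158.1,131.5,177.6,158.6]),('solv',[133,306.8,162,344.8],[383.2,269.6,417.8,321.2]),('beak',[116.8,236.5,142.9,267.3],[299.2,299.3,324.8,335])):
    h={'amber':50,'solv':75,'beak':37}[l]
    for C,b in((S,e),(D,f)): print(l,unproj(C,[(b[0]+b[2])/2,(b[1]+b[3])/2],h))
E
python3 fit0.py
```

```text
dock [503.003 191.99   40.175]
[[ 0.255  0.085]
 [-0.173 -0.406]
 [-0.407 -0.013]
 [-0.697  0.082]
 [-0.361 -0.013]
 [-0.365 -0.278]
 [ 0.232 -0.461]
 [-0.029 -0.718]
 [-0.045  0.133]
 [-0.176 -0.415]
 [ 0.56  -0.113]
 [ 0.383 -1.038]]
bin [ 501.311 -242.442  -38.17 ]
[[-0.225 -0.956]
 [-0.459  0.003]
 [-0.831 -0.34 ]
 [-0.012 -0.294]
 [-0.308 -0.342]
 [-0.188 -0.558]
 [ 0.112 -0.981]
 [ 0.068 -0.791]
 [ 0.598 -0.064]
 [ 0.726 -0.465]
 [ 0.057  0.012]
 [ 1.228 -0.778]]
[[557.703  18.311  14.   ]
 [626.441   0.046  14.   ]
 [613.839 -37.58   14.   ]
 [549.124 -24.433  14.   ]] [586.777 -10.914  14.   ]
fresh [[589.652  -7.704  10.   ]]
fresh [[586.064  -9.937  10.   ]]
amber [[497.554 461.111  50.   ]]
amber [[496.472 455.815  50.   ]]
solv [[ 601.892 -476.463   75.   ]]
solv [[ 588.771 -469.456   75.   ]]
beak [[ 383.5   -364.192   37.   ]]
beak [[ 395.296 -360.415   37.   ]]
```

```bash
cat >> h.py <<'E'
DOCK=[503.0,192.0,40.2]; BIN=[501.3,-242.4,-38.2]
def W(frame,x,y,z): return tf(pose2(*frame),(x,y,z))[0]
def mv(P,yaw,st=None,lab=''):
    st=st or arm.state(); c=st['tool_pos']; y0=st['orientation'][2]
    R=Rot.from_euler('xyz',[180,0,y0],degrees=True).as_matrix()
    d=(np.array(P)-c)@R/1000
    tw=-((yaw-y0+180)%360-180)
    print(lab,'tx %.4f ty %.4f tz %.4f twist %.2f'%(*d,tw))
def show():
    st=arm.state(); print('t',st['clock'],'pos',st['tool_pos'],'ori',st['orientation'],'F',st['ft_force'],'w',round(st['width'],2)); return st
E
python3 - <<'E'
from h import *
show(); P=W(DOCK,20,0,140); print(P); mv(P,220.2)
E
```

```text
t 1.15 pos [202.395 484.439 191.758] ori [179.993   0.    157.323] F [-0.933 -1.202  0.051] w 91.8
[518.276 204.909 140.   ]
 tx -0.3992 ty -0.1361 tz 0.0518 twist -62.88
```

Request:
carry_out(
  series=[
    {"tx": -0.1, "ty": -0.034, "tz": 0, "twist": -15},
    {"tx": -0.2, "ty": -0.068, "tz": 0, "twist": -30},
    {"tx": -0.3, "ty": -0.102, "tz": 0, "twist": -45},
    {"tx": -0.399, "ty": -0.136, "tz": 0.02, "twist": -62.9},
    {"tx": -0.399, "ty": -0.136, "tz": 0.052, "twist": -62.9},
    {"tx": -0.399, "ty": -0.136, "tz": 0.052, "twist": -62.9},
    {"tx": -0.399, "ty": -0.136, "tz": 0.052, "twist": -62.9},
    {"tx": -0.399, "ty": -0.136, "tz": 0.052, "twist": -62.9},
    {"tx": -0.399, "ty": -0.136, "tz": 0.052, "twist": -62.9},
    {"tx": -0.399, "ty": -0.136, "tz": 0.052, "twist": -62.9},
    {"tx": -0.399, "ty": -0.136, "tz": 0.052, "twist": -62.9},
  ],
)

```text
$.series[0]: bad value
```

Run:
```python
from h import *
st=show(); im=arm.get_image('wrist'); cv2.imwrite('pics/w1.png',im); show()
C=cam('wrist',st)
v=im.copy()
T=pose2(*DOCK)
for p in [(-100,117,8),(-100,-117,8),(0,117,30),(0,-117,30),(92,117,30),(92,-117,30),(76.5,70,56),(76.5,0,56),(76.5,-70,56)]:
    u=proj(C,tf(T,p))[0]; cv2.drawMarker(v,tuple(int(round(a)) for a in u),(0,0,255),0,8,1)
crop(v,0,0,512,384,1.5,'pics/w1m.png')
```

```text
t 1.15 pos [202.395 484.439 191.758] ori [179.993   0.    157.323] F [-0.933 -1.202  0.051] w 91.8
t 1.2 pos [202.394 484.442 191.759] ori [179.994  -0.    157.321] F [-0.408  1.185 -0.329] w 91.72
```

View pics/w1m.png

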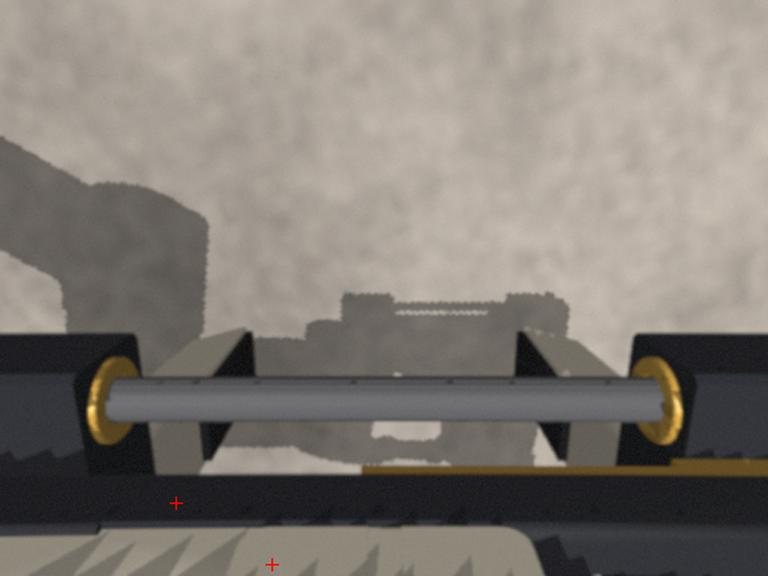

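Request:
carry_out(
  series=[
    {"tx": -0.1, "ty": -0.034, "tz": 0, "twist": -15, "jaw": -1},
    {"tx": -0.2, "ty": -0.068, "tz": 0, "twist": -30, "jaw": -1},
    {"tx": -0.3, "ty": -0.102, "tz": 0, "twist": -45, "jaw": -1},
    {"tx": -0.399, "ty": -0.136, "tz": 0.02, "twist": -62.9, "jaw": -1},
    {"tx": -0.399, "ty": -0.136, "tz": 0.052, "twist": -62.9, "jaw": -1},
    {"tx": -0.399, "ty": -0.136, "tz": 0.052, "twist": -62.9, "jaw": -1},
    {"tx": -0.399, "ty": -0.136, "tz": 0.052, "twist": -62.9, "jaw": -1},
    {"tx": -0.399, "ty": -0.136, "tz": 0.052, "twist": -62.9, "jaw": -1},
    {"tx": -0.399, "ty": -0.136, "tz": 0.052, "twist": -62.9, "jaw": -1},
    {"tx": -0.399, "ty": -0.136, "tz": 0.052, "twist": -62.9, "jaw": -1},
    {"tx": -0.399, "ty": -0.136, "tz": 0.052, "twist": -62.9, "jaw": -1},
  ],
)

```text
clock: 2.3
tool_pos: [519.3, 203.2, 138.8]
orientation: [180.0, -0.1, -140.0]
ft_force: [-0.2, 0.3, 0.2]
width: 91.6
```

Run:
```python
from h import *
st=show(); im=arm.get_image('wrist'); cv2.imwrite('pics/w1.png',im); show()
C=cam('wrist',st)
v=im.copy()
T=pose2(*DOCK)
for p in [(-100,117,8),(-100,-117,8),(0,117,30),(0,-117,30),(92,117,30),(92,-117,30),(76.5,70,56),(76.5,0,56),(76.5,-70,56)]:
    u=proj(C,tf(T,p))[0]; cv2.drawMarker(v,tuple(int(round(a)) for a in u),(0,0,255),0,8,1)
crop(v,0,0,512,384,1.5,'pics/w1m.png')
```

```text
t 2.3 pos [519.324 203.213 138.792] ori [ 179.979   -0.06  -140.009] F [-0.234  0.337  0.237] w 91.61
t 2.35 pos [518.137 204.634 139.263] ori [ 179.944   -0.046 -139.921] F [ 0.171  0.418 -0.61 ] w 91.84
```

View pics/w1m.png

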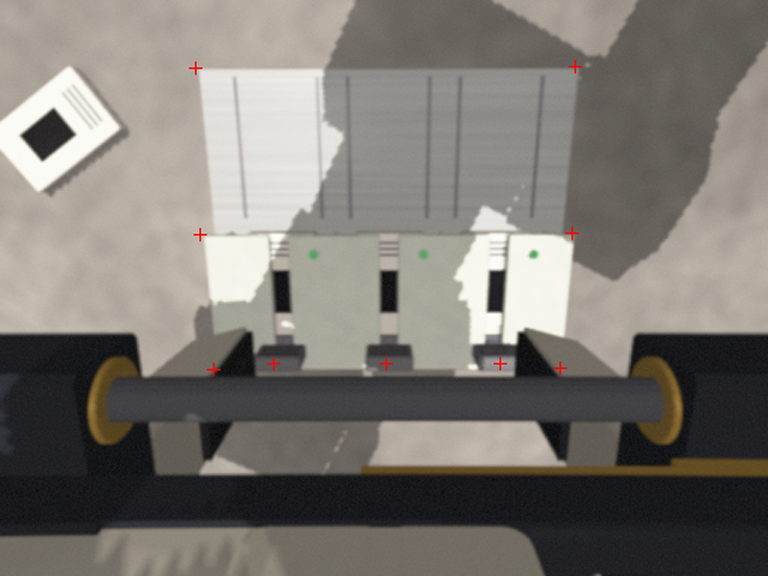

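Run:
```python
from h import *
st=show(); im=arm.get_image('wrist'); cv2.imwrite('pics/w2.png',im); show()
import pickle; pickle.dump(st,open('st2.pkl','wb'))
crop(im,120,30,400,250,2.7,'pics/w2m.png')
```

```text
t 2.35 pos [518.137 204.634 139.263] ori [ 179.944   -0.046 -139.921] F [ 0.171  0.418 -0.61 ] w 91.84
t 2.4 pos [517.519 205.522 139.653] ori [ 179.95    -0.025 -139.822] F [-0.817 -0.766  0.049] w 91.74
```

View pics/w2m.png

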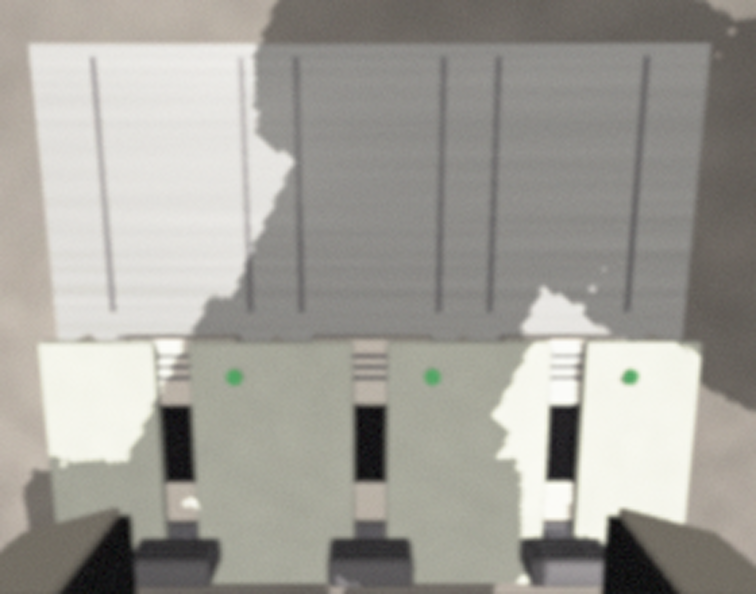

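Run:
```python
from h import *
import pickle
st=pickle.load(open('st2.pkl','rb'))
st=dict(st); 
a=arm.state()
for s in (st,a):
    C=cam('wrist',s)
    f=lambda u,v:np.array([120+u/2.7-.31,30+v/2.7-.31])
    obs=[((-100,-117,8),f(28,43)),((-100,117,8),f(711,42)),((0,-117,30),f(37,343)),((0,117,30),f(701,342)),((0,-70,30),f(171,342)),((0,0,30),f(370,342)),((0,70,30),f(567,342))]
    def res(p):
        T=pose2(*p); return np.concatenate([proj(C,tf(T,P))[0]-uv for P,uv in obs])
    q=least_squares(res,DOCK); print(q.x); print(q.fun.reshape(-1,2))
```

```text
[502.707 193.551  40.162]
[[-0.088 -0.168]
 [-0.231  0.029]
 [-0.912 -0.138]
 [ 1.163  0.005]
 [-0.564  0.247]
 [-0.214  0.213]
 [ 0.855  0.111]]
[502.163 194.44   40.262]
[[ 0.058 -0.09 ]
 [-0.371  0.101]
 [-0.758 -0.187]
 [ 1.011 -0.042]
 [-0.475  0.198]
 [-0.218  0.165]
 [ 0.762  0.064]]
```

```bash
sed -i 's/^DOCK=.*/DOCK=[502.8,193.0,40.2]; BIN=[501.3,-242.4,-38.2]/' h.py
python3 - <<'E'
from h import *
st=show(); mv(W(DOCK,101,-70,110),220.2); mv(W(DOCK,101,-70,38),220.2)
E
```

```text
t 2.4 pos [517.519 205.522 139.653] ori [ 179.95    -0.025 -139.822] F [-0.817 -0.766  0.049] w 91.74
 tx -0.0817 ty -0.0700 tz 0.0297 twist -0.02
 tx -0.0817 ty -0.0700 tz 0.1017 twist -0.02
```

Request:
carry_out(
  series=[
    {"tx": -0.03, "ty": -0.03, "tz": 0, "twist": 0, "jaw": 1},
    {"tx": -0.06, "ty": -0.055, "tz": 0.015, "twist": 0, "jaw": 1},
    {"tx": -0.082, "ty": -0.07, "tz": 0.03, "twist": 0, "jaw": 1},
    {"tx": -0.082, "ty": -0.07, "tz": 0.03, "twist": 0, "jaw": 1},
    {"tx": -0.082, "ty": -0.07, "tz": 0.03, "twist": 0, "jaw": 1},
    {"tx": -0.082, "ty": -0.07, "tz": 0.03, "twist": 0, "jaw": 1},
    {"tx": -0.082, "ty": -0.07, "tz": 0.03, "twist": 0, "jaw": 1},
  ],
  newtons=20,
)

```text
clock: 3.1
tool_pos: [625.2, 205.5, 111.3]
orientation: [-180.0, 0.1, -139.7]
ft_force: [-0.1, -0.6, -0.5]
width: 40.3
```

Run:
```python
from h import *
st=show(); im=arm.get_image('wrist'); cv2.imwrite('pics/w3.png',im); show()
mv(W(DOCK,101,-70,38),220.2)
```

```text
t 3.1 pos [625.226 205.454 111.255] ori [-179.966    0.082 -139.716] F [-0.095 -0.614 -0.492] w 40.28
t 3.15 pos [625.419 205.227 111.17 ] ori [-179.963    0.083 -139.732] F [ 0.398 -0.173 -0.03 ] w 36.48
 tx 0.0005 ty -0.0002 tz 0.0732 twist 0.07
```

View pics/w3.png

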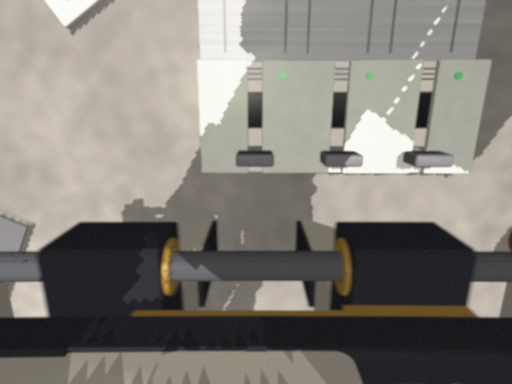

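Request:
carry_out(
  series=[
    {"tx": 0, "ty": 0, "tz": 0.03, "twist": 0, "jaw": 1},
    {"tx": 0, "ty": 0, "tz": 0.055, "twist": 0, "jaw": 1},
    {"tx": 0, "ty": 0, "tz": 0.073, "twist": 0, "jaw": 1},
    {"tx": 0, "ty": 0, "tz": 0.073, "twist": 0, "jaw": 1},
    {"tx": 0, "ty": 0, "tz": 0.073, "twist": 0, "jaw": 1},
    {"tx": 0.008, "ty": 0, "tz": 0.073, "twist": 0, "jaw": 1},
    {"tx": 0.016, "ty": 0, "tz": 0.073, "twist": 0, "jaw": 1},
  ],
)

```text
clock: 3.85
tool_pos: [613.9, 194.1, 38.1]
orientation: [-179.9, 0.1, -139.8]
ft_force: [0.5, 0.8, 0.4]
width: 1.1
```

Run:
```python
from h import *
st=show(); im=arm.get_image('wrist'); cv2.imwrite('pics/w4.png',im); show()
print(tf(np.linalg.inv(pose2(*DOCK)),st['tool_pos']))
mv(W(DOCK,18,-70,38),220.2)
```

```text
t 3.85 pos [613.916 194.12   38.127] ori [-179.936    0.11  -139.761] F [0.458 0.785 0.426] w 1.09
t 3.9 pos [612.696 193.214  37.862] ori [-179.975    0.011 -139.789] F [-0.491 -0.887 -0.232] w 0.4
[[ 85.593 -70.865  38.127]]
 tx 0.0661 ty 0.0008 tz -0.0001 twist 0.01
```

View pics/w4.png

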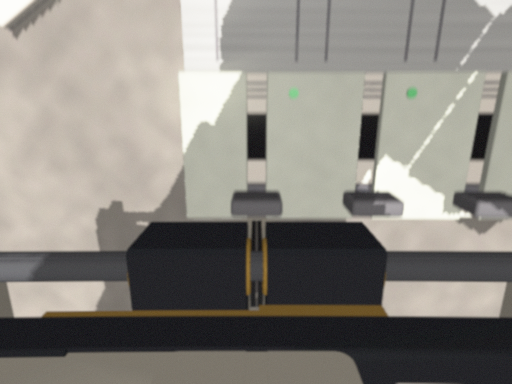

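Request:
carry_out(
  series=[
    {"tx": 0.008, "ty": 0, "tz": 0, "twist": 0, "jaw": 1},
    {"tx": 0.016, "ty": 0, "tz": 0, "twist": 0, "jaw": 1},
    {"tx": 0.024, "ty": 0, "tz": 0, "twist": 0, "jaw": 1},
    {"tx": 0.032, "ty": 0, "tz": 0, "twist": 0, "jaw": 1},
    {"tx": 0.04, "ty": 0, "tz": 0, "twist": 0, "jaw": 1},
    {"tx": 0.048, "ty": 0, "tz": 0, "twist": 0, "jaw": 1},
    {"tx": 0.056, "ty": 0, "tz": 0, "twist": 0, "jaw": 1},
    {"tx": 0.064, "ty": 0, "tz": 0, "twist": 0, "jaw": 1},
    {"tx": 0.066, "ty": 0, "tz": 0, "twist": 0, "jaw": 1},
    {"tx": 0.066, "ty": 0, "tz": 0, "twist": 0, "jaw": 1},
  ],
)

```text
clock: 4.9
tool_pos: [563.3, 151.4, 36.9]
orientation: [-180.0, 0.0, -139.8]
ft_force: [-0.2, -0.0, 0.3]
width: 0.3
```

```bash
cat >> h.py <<'E'
def dk(p,fr=None): return tf(np.linalg.inv(pose2(*(fr or DOCK))),p)[0]
E
python3 - <<'E'
from h import *
st=show(); im=arm.get_image('wrist'); cv2.imwrite('pics/w5.png',im); st=show()
print(dk(st['tool_pos']))
E
```

```text
t 4.9 pos [563.252 151.45   36.857] ori [-179.999    0.014 -139.799] F [-0.16  -0.041  0.285] w 0.28
t 4.95 pos [563.499 151.658  36.867] ori [-179.991    0.025 -139.787] F [ 0.422 -0.125 -0.66 ] w 0.34
[ 19.677 -70.755  36.867]
```

View pics/w5.png

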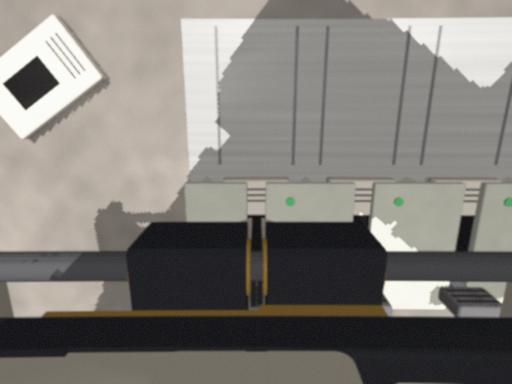

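Run:
```python
from h import *
im=arm.get_image('scene');crop(im,200,60,340,210,4,'pics/sc5.png')
im=arm.get_image('side');crop(im,120,110,300,230,4,'pics/si5.png')
```

```text
(no output)
```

View pics/sc5.png

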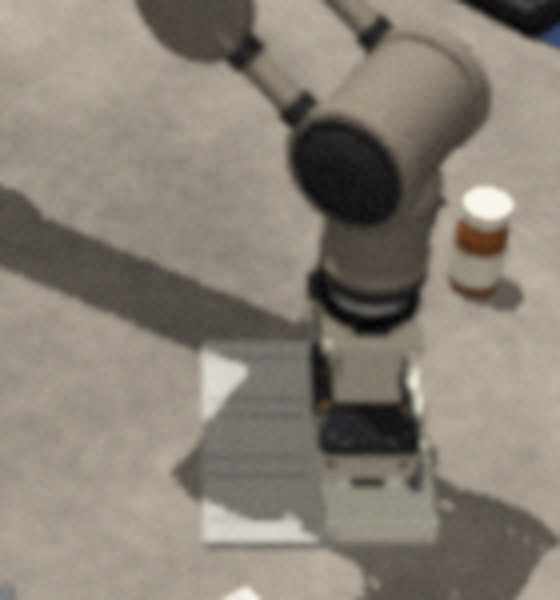

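View pics/si5.png

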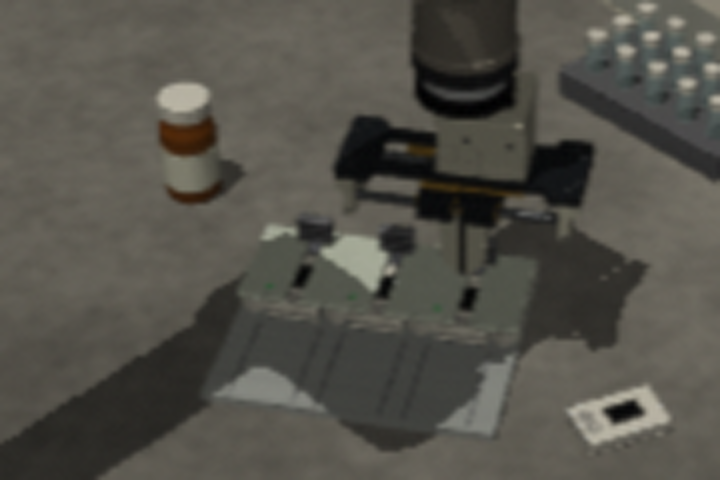

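Run:
```python
from h import *
st=show()
for n,o in(('side',(120,110)),('scene',(200,60)),('wrist',(0,0))):
    C=cam(n,st)
    P=[st['tool_pos'],W(DOCK,76.5,-70,56),W(DOCK,76.5,-70,32),W(DOCK,76.5,0,56),W(DOCK,0,-70,56)]
    q=(proj(C,P)-o)
    print(n,q*(4 if n!='wrist' else 1))
for l in ('tab0','eject0'):
    for c in ('side','scene','wrist'):
        for d in arm.boxes_of(c,l): print(c,l,d['score'],(np.array(d['extent'])*[512,384,512,384]).round(1))
```

```text
t 5.05 pos [563.623 151.839  36.79 ] ori [-179.992    0.028 -139.775] F [-0.138 -0.137 -0.487] w 0.39
side [[465.54  295.994]
 [478.514 234.695]
 [478.4   257.422]
 [395.567 224.133]
 [459.628 293.11 ]]
scene [[346.541 473.433]
 [416.753 457.724]
 [413.376 476.509]
 [408.726 395.851]
 [324.31  457.681]]
wrist [[254.526 214.84 ]
 [255.505 311.593]
 [255.582 289.607]
 [368.594 312.026]
 [255.587 193.099]]
side tab0 0.52 [215.7 166.6 220.4 174.5]
wrist tab0 0.98 [440.6 283.  500.1 317.1]
wrist tab0 0.65 [254.4 285.3 260.3 306.6]
wrist tab0 0.55 [382.7 295.1 395.1 317.6]
side eject0 0.7 [188.5 173.2 198.  191.5]
side eject0 0.61 [194.2 162.6 206.5 172.5]
side eject0 0.38 [215.6 165.9 228.2 176.3]
wrist eject0 0.81 [439.7 280.1 503.2 323. ]
wrist eject0 0.54 [378.  299.  392.3 316.5]
wrist eject0 0.53 [250.7 308.  259.  313.1]
```

Run:
```python
from h import *
st=show(); C=cam('wrist',st)
im=cv2.imread('pics/w5.png')
P=[(-100,-117,8),(0,-117,30),(0,-70,30),(0,0,30),(0,70,30),(76.5,70,56),(76.5,0,56),(76.5,-70,56),(18,-70,56)]
q=proj(C,tf(pose2(*DOCK),P));print(q)
for u in q: cv2.drawMarker(im,tuple(int(round(a)) for a in u),(0,0,255),0,10,1)
crop(im,130,150,512,384,2,'pics/w5m.png')
s=arm.get_image('side');crop(s,180,130,280,210,7,'pics/si6.png')
s=arm.get_image('scene');crop(s,260,130,340,205,8,'pics/sc6.png')
```

```text
t 5.35 pos [563.367 151.799  36.668] ori [ 179.998    0.004 -139.768] F [ 0.189 -0.192  0.124] w 0.43
[[179.744  16.79 ]
 [181.741 182.101]
 [255.456 182.196]
 [365.36  182.315]
 [476.809 182.412]
 [483.212 313.535]
 [368.412 312.474]
 [255.282 312.042]
 [255.337 223.609]]
```

View pics/w5m.png

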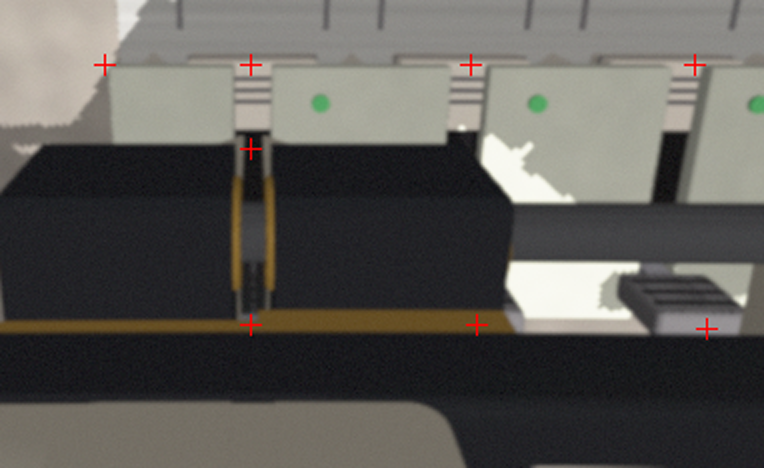

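View pics/si6.png

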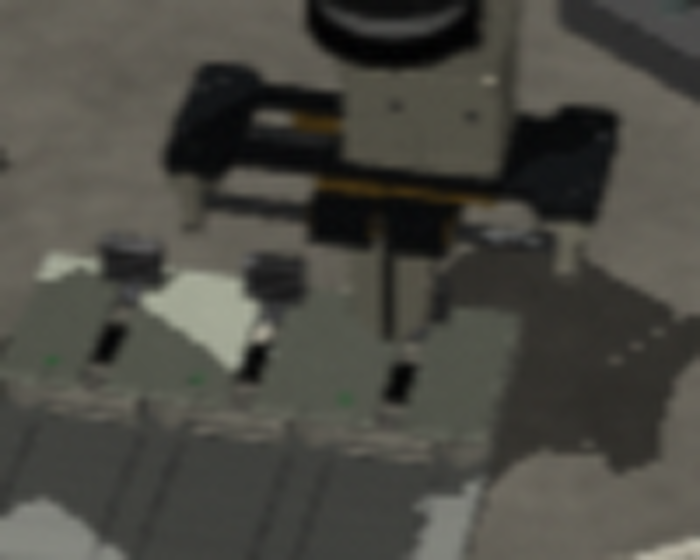

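View pics/sc6.png

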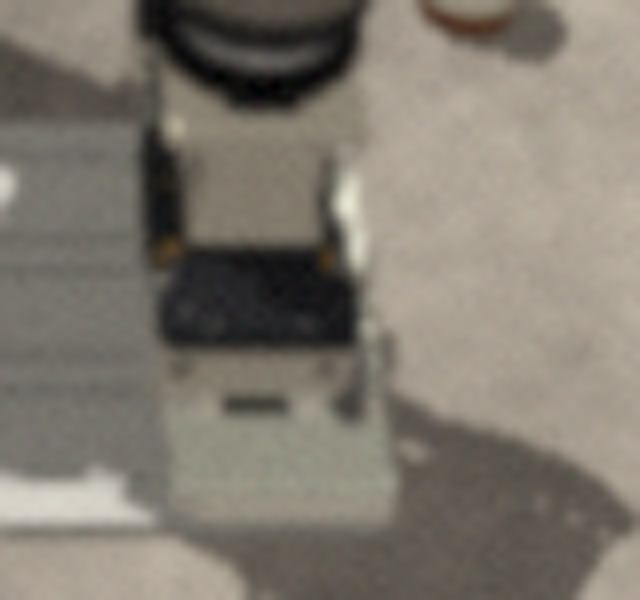

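Run:
```python
from h import *
for n,o in(('side',(40,90,120,150)),('scene',(230,10,310,70))):
    im=cv2.imread(f'pics/{n}0.png'); C=cam(n)
    R=Rot.from_euler('xyz',[180,0,157.32],degrees=True).as_matrix()
    z=8
    im=cv2.resize(im[o[1]:o[3],o[0]:o[2]],None,fx=z,fy=z,interpolation=cv2.INTER_CUBIC)
    for y in(-46,46):
        for zz,c in((0,(0,0,255)),(-19,(0,255,0)),(-38,(255,0,0))):
            P=R@np.array([0,y,zz])+[202.4,484.44,191.74]
            u=(proj(C,P)[0]+.5-o[:2])*z; cv2.drawMarker(im,tuple(int(round(a)) for a in u),c,0,12,1)
    cv2.imwrite(f'pics/{n}0f.png',im)
```

```text
(no output)
```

View pics/side0f.png

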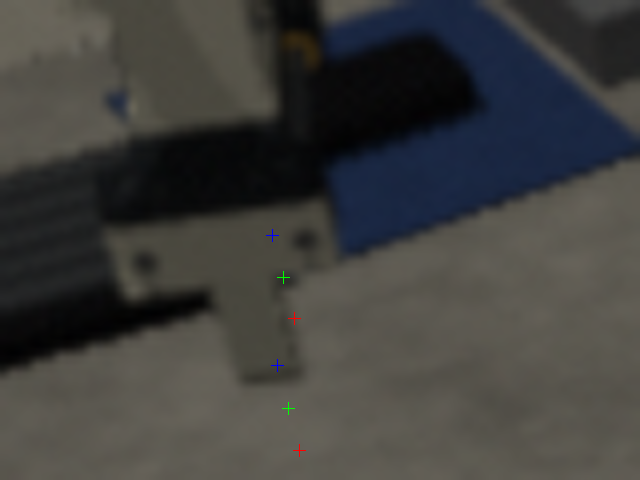

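View pics/scene0f.png

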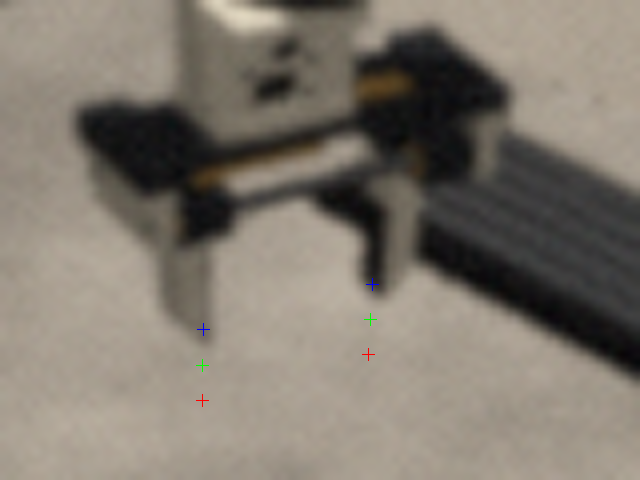

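Run:
```python
from h import *
st=show(); mv(W(DOCK,118,-70,38),220.2);mv(W(DOCK,118,-70,-27),220.2)
```

```text
t 5.45 pos [563.375 151.733  36.704] ori [ 179.999    0.007 -139.774] F [ 0.174 -0.946 -0.875] w 0.68
 tx -0.0984 ty 0.0006 tz -0.0013 twist 0.03
 tx -0.0984 ty 0.0006 tz 0.0637 twist 0.03
```

Request:
carry_out(
  series=[
    {"tx": -0.03, "ty": 0, "tz": -0.005, "twist": 0, "jaw": 1},
    {"tx": -0.065, "ty": 0, "tz": -0.005, "twist": 0, "jaw": 1},
    {"tx": -0.098, "ty": 0, "tz": -0.003, "twist": 0, "jaw": 1},
    {"tx": -0.098, "ty": 0, "tz": -0.001, "twist": 0, "jaw": 1},
    {"tx": -0.098, "ty": 0, "tz": 0.03, "twist": 0, "jaw": 1},
    {"tx": -0.098, "ty": 0, "tz": 0.055, "twist": 0, "jaw": 1},
    {"tx": -0.098, "ty": 0, "tz": 0.06, "twist": 0, "jaw": 1},
    {"tx": -0.098, "ty": 0, "tz": 0.06, "twist": 0, "jaw": 1},
    {"tx": -0.098, "ty": 0, "tz": 0.06, "twist": 0, "jaw": 1},
  ],
)

```text
clock: 6.35
tool_pos: [638.9, 214.9, -21.9]
orientation: [-179.9, 0.1, -139.8]
ft_force: [-0.3, -0.4, 0.8]
width: 0.8
```

Run:
```python
from h import *
st=show(); print(dk(st['tool_pos']))
im=arm.get_image('wrist'); cv2.imwrite('pics/w6.png',im)
s=arm.get_image('side');crop(s,180,130,280,210,7,'pics/si7.png')
s=arm.get_image('scene');crop(s,260,110,360,205,6,'pics/sc7.png')
```

```text
t 6.35 pos [638.898 214.91  -21.853] ori [-179.949    0.098 -139.787] F [-0.257 -0.378  0.804] w 0.76
[118.093 -71.11  -21.853]
```

View pics/sc7.png

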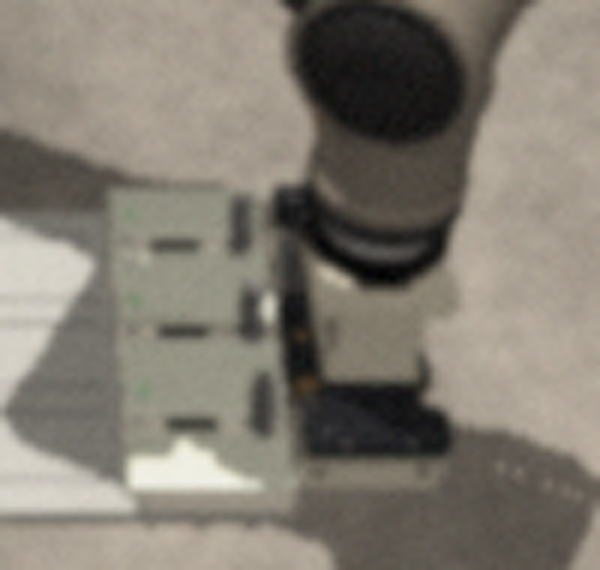

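View pics/w6.png

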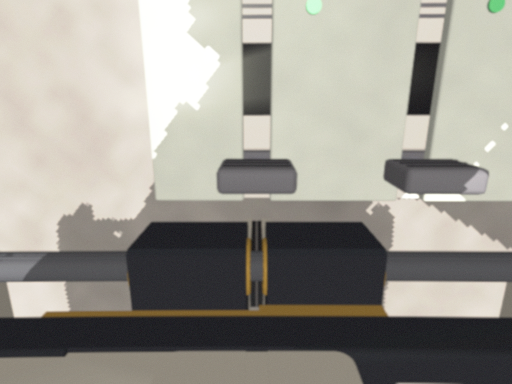

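Request:
carry_out(
  series=[
    {"tx": 0, "ty": 0, "tz": 0.002, "twist": 0, "jaw": 1},
    {"tx": 0, "ty": 0, "tz": 0.004, "twist": 0, "jaw": 1},
    {"tx": 0, "ty": 0, "tz": 0.006, "twist": 0, "jaw": 1},
    {"tx": 0, "ty": 0, "tz": 0.006, "twist": 0, "jaw": 1},
    {"tx": 0, "ty": 0, "tz": 0.006, "twist": 0, "jaw": 1},
  ],
)

```text
clock: 7.0
tool_pos: [638.1, 215.0, -29.4]
orientation: [180.0, -0.0, -139.8]
ft_force: [0.1, 0.5, 0.3]
width: 0.6
```

Request:
carry_out(
  series=[
    {"tx": 0, "ty": 0, "tz": 0.001, "twist": 0, "jaw": 1},
    {"tx": 0, "ty": 0, "tz": 0.002, "twist": 0, "jaw": 1},
    {"tx": 0, "ty": 0, "tz": 0.002, "twist": 0, "jaw": 1},
    {"tx": 0, "ty": 0, "tz": 0.002, "twist": 0, "jaw": 1},
  ],
)

```text
clock: 7.4
tool_pos: [638.1, 215.0, -31.3]
orientation: [180.0, -0.0, -139.8]
ft_force: [-0.2, 0.0, -0.1]
width: 0.4
```

Request:
carry_out(
  series=[
    {"tx": 0, "ty": 0, "tz": 0.001, "twist": 0, "jaw": 1},
    {"tx": 0, "ty": 0, "tz": 0.002, "twist": 0, "jaw": 1},
    {"tx": 0, "ty": 0, "tz": 0.002, "twist": 0, "jaw": 1},
    {"tx": 0, "ty": 0, "tz": 0.002, "twist": 0, "jaw": 1},
  ],
)

```text
clock: 7.8
tool_pos: [638.1, 215.0, -33.3]
orientation: [180.0, -0.0, -139.8]
ft_force: [0.5, 0.5, -0.2]
width: 0.7
```

Request:
carry_out(
  series=[
    {"tx": 0, "ty": 0, "tz": 0.001, "twist": 0, "jaw": 1},
    {"tx": 0, "ty": 0, "tz": 0.002, "twist": 0, "jaw": 1},
    {"tx": 0, "ty": 0, "tz": 0.002, "twist": 0, "jaw": 1},
    {"tx": 0, "ty": 0, "tz": 0.002, "twist": 0, "jaw": 1},
  ],
)

```text
clock: 8.2
tool_pos: [638.3, 215.0, -34.7]
orientation: [-180.0, 0.0, -139.8]
ft_force: [-1.9, -0.7, 6.0]
width: 0.5
```

```bash
cat >> h.py <<'E'
TO=34.5   # tip z = reported z + TO
def mt(fr,x,y,ztip,yawrel=180,lab=''):
    mv(W(fr,x,y,ztip-TO),fr[2]+yawrel,lab=lab)
def pt(fr=None):
    st=arm.state(); p=dk(st['tool_pos'],fr); p[2]+=TO; print('t',round(st['clock'],2),'tip in frame',p,'yaw',round(st['orientation'][2],2),'F',st['ft_force'],'w',round(st['width'],2)); return st
E
python3 - <<'E'
from h import *
pt(); mt(DOCK,118,-70,41); mt(DOCK,98,-70,41); mt(DOCK,18,-70,41)
E
```

```text
t 8.2 tip in frame [117.685 -70.642  -0.191] yaw -139.77 F [-1.916 -0.708  6.013] w 0.53
 tx -0.0003 ty 0.0006 tz -0.0412 twist 0.03
 tx 0.0197 ty 0.0007 tz -0.0412 twist 0.03
 tx 0.0997 ty 0.0007 tz -0.0412 twist 0.03
```

Request:
carry_out(
  series=[
    {"tx": 0, "ty": 0, "tz": -0.025, "twist": 0, "jaw": 1},
    {"tx": 0, "ty": 0, "tz": -0.041, "twist": 0, "jaw": 1},
    {"tx": 0.01, "ty": 0, "tz": -0.041, "twist": 0, "jaw": 1},
    {"tx": 0.02, "ty": 0, "tz": -0.041, "twist": 0, "jaw": 1},
    {"tx": 0.028, "ty": 0, "tz": -0.041, "twist": 0, "jaw": 1},
    {"tx": 0.036, "ty": 0, "tz": -0.041, "twist": 0, "jaw": 1},
    {"tx": 0.044, "ty": 0, "tz": -0.041, "twist": 0, "jaw": 1},
    {"tx": 0.052, "ty": 0, "tz": -0.041, "twist": 0, "jaw": 1},
    {"tx": 0.06, "ty": 0, "tz": -0.041, "twist": 0, "jaw": 1},
    {"tx": 0.068, "ty": 0, "tz": -0.041, "twist": 0, "jaw": 1},
    {"tx": 0.076, "ty": 0, "tz": -0.041, "twist": 0, "jaw": 1},
    {"tx": 0.084, "ty": 0, "tz": -0.041, "twist": 0, "jaw": 1},
    {"tx": 0.091, "ty": 0, "tz": -0.041, "twist": 0, "jaw": 1},
    {"tx": 0.096, "ty": 0, "tz": -0.041, "twist": 0, "jaw": 1},
    {"tx": 0.097, "ty": 0, "tz": -0.041, "twist": 0, "jaw": 1},
    {"tx": 0.097, "ty": 0, "tz": -0.041, "twist": 0, "jaw": 1},
  ],
)

```text
clock: 9.8
tool_pos: [564.6, 152.6, 6.3]
orientation: [-180.0, 0.1, -139.8]
ft_force: [3.4, 5.2, 2.7]
width: 0.3
```

Run:
```python
from h import *
pt(); im=arm.get_image('wrist'); cv2.imwrite('pics/w7.png',im)
```

```text
t 9.8 tip in frame [ 21.122 -70.7    40.788] yaw -139.79 F [3.4   5.184 2.656] w 0.29
```

View pics/w7.png

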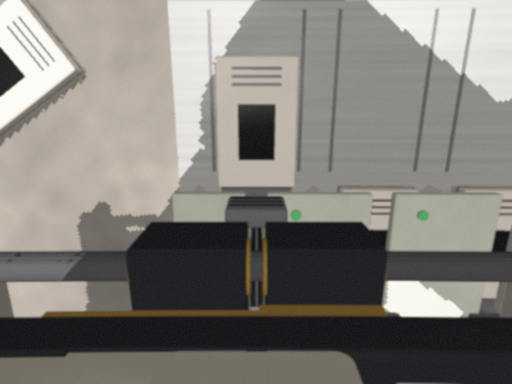

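Request:
carry_out(
  series=[
    {"tx": 0.003, "ty": 0, "tz": 0, "twist": 0, "jaw": 1},
    {"tx": 0.005, "ty": 0, "tz": 0, "twist": 0, "jaw": 1},
    {"tx": 0.005, "ty": 0, "tz": 0, "twist": 0, "jaw": 1},
    {"tx": 0.005, "ty": 0, "tz": -0.03, "twist": 0, "jaw": 1},
    {"tx": 0.005, "ty": 0, "tz": -0.06, "twist": 0, "jaw": -0.4},
    {"tx": 0.02, "ty": 0, "tz": -0.07, "twist": 0, "jaw": -0.4},
    {"tx": 0.02, "ty": 0, "tz": -0.07, "twist": 0, "jaw": -0.4},
    {"tx": 0.02, "ty": 0, "tz": -0.07, "twist": 0, "jaw": -0.4},
    {"tx": 0.02, "ty": 0, "tz": -0.07, "twist": 0, "jaw": -0.4},
  ],
)

```text
clock: 10.75
tool_pos: [548.1, 139.3, 74.6]
orientation: [179.9, -0.1, -139.8]
ft_force: [-0.2, 0.9, 0.5]
width: 35.9
```

Run:
```python
from h import *
st=pt(); im=arm.get_image('wrist'); cv2.imwrite('pics/w8.png',im)
C=cam('wrist',st)
q=[(x,y) for x in (-74,-4) for y in (-92,-48)]
for u in proj(C,[W(DOCK,a,b,22) for a,b in q]): cv2.drawMarker(im,tuple(int(round(a)) for a in u),(0,0,255),0,10,1)
crop(im,0,0,512,384,1.5,'pics/w8m.png')
```

```text
t 10.75 tip in frame [ -0.057 -70.304 109.054] yaw -139.79 F [-0.228  0.89   0.473] w 35.88
```

View pics/w8m.png

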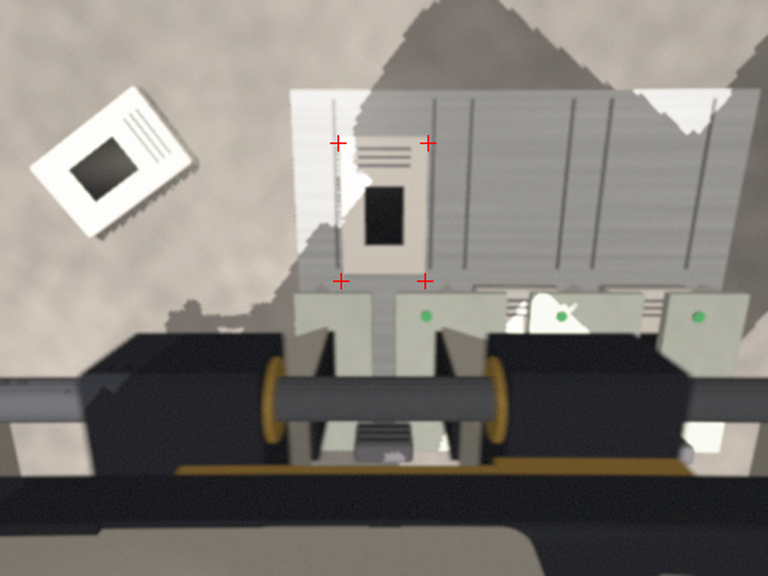

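Run:
```python
from h import *
pt(); mt(DOCK,-42.5,-69.5,40);mt(DOCK,-42.5,-69.5,10.5)
```

```text
t 10.8 tip in frame [  0.068 -70.285 109.001] yaw -139.78 F [ 0.096  0.894 -0.222] w 39.64
 tx 0.0426 ty 0.0008 tz 0.0690 twist 0.02
 tx 0.0426 ty 0.0008 tz 0.0985 twist 0.02
```

Request:
carry_out(
  series=[
    {"tx": 0.025, "ty": 0.001, "tz": 0.02, "twist": 0, "jaw": -0.4},
    {"tx": 0.043, "ty": 0.001, "tz": 0.045, "twist": 0, "jaw": -0.4},
    {"tx": 0.043, "ty": 0.001, "tz": 0.069, "twist": 0, "jaw": -0.4},
    {"tx": 0.043, "ty": 0.001, "tz": 0.069, "twist": 0, "jaw": -0.4},
    {"tx": 0.043, "ty": 0.001, "tz": 0.085, "twist": 0, "jaw": -0.4},
    {"tx": 0.043, "ty": 0.001, "tz": 0.098, "twist": 0, "jaw": -0.4},
    {"tx": 0.043, "ty": 0.001, "tz": 0.098, "twist": 0, "jaw": -0.4},
    {"tx": 0.043, "ty": 0.001, "tz": 0.098, "twist": 0, "jaw": 1},
    {"tx": 0.043, "ty": 0.001, "tz": 0.098, "twist": 0, "jaw": 1},
    {"tx": 0.043, "ty": 0.001, "tz": 0.098, "twist": 0, "jaw": 1},
    {"tx": 0.043, "ty": 0.001, "tz": 0.098, "twist": 0, "jaw": 1},
    {"tx": 0.043, "ty": 0.001, "tz": 0.098, "twist": 0, "jaw": 1},
  ],
  newtons=30,
)

```text
clock: 12.0
tool_pos: [515.9, 112.5, -21.6]
orientation: [-180.0, 0.1, -139.8]
ft_force: [-0.4, -1.1, 5.0]
width: 44.3
```

Run:
```python
from h import *
pt(); mt(DOCK,-42.5,-69.5,150);
print(W(BIN,-48,0,0)); mt(BIN,-48,0,150)
s=arm.get_image('side');crop(s,170,130,270,220,7,'pics/si9.png')
```

```text
t 12.0 tip in frame [-41.983 -69.946  12.893] yaw -139.78 F [-0.438 -1.084  5.036] w 44.28
 tx 0.0005 ty 0.0004 tz -0.1371 twist 0.02
[ 463.579 -212.716    0.   ]
 tx 0.2499 ty -0.2145 tz -0.1371 twist 78.42
```

View pics/si9.png

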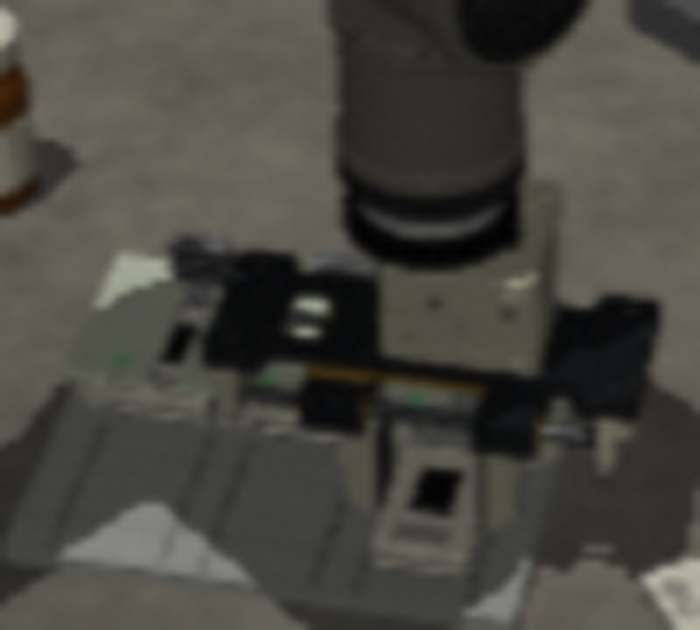

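Request:
carry_out(
  series=[
    {"tx": 0, "ty": 0, "tz": -0.012, "twist": 0, "jaw": 1},
    {"tx": 0, "ty": 0, "tz": -0.035, "twist": 0, "jaw": 1},
    {"tx": 0, "ty": 0, "tz": -0.065, "twist": 0, "jaw": 1},
    {"tx": 0.01, "ty": -0.008, "tz": -0.1, "twist": 3, "jaw": 1},
    {"tx": 0.03, "ty": -0.025, "tz": -0.125, "twist": 9, "jaw": 1},
    {"tx": 0.055, "ty": -0.047, "tz": -0.137, "twist": 17, "jaw": 1},
    {"tx": 0.083, "ty": -0.07, "tz": -0.137, "twist": 25, "jaw": 1},
    {"tx": 0.111, "ty": -0.094, "tz": -0.137, "twist": 33, "jaw": 1},
    {"tx": 0.139, "ty": -0.118, "tz": -0.137, "twist": 41, "jaw": 1},
    {"tx": 0.167, "ty": -0.142, "tz": -0.137, "twist": 49, "jaw": 1},
    {"tx": 0.193, "ty": -0.165, "tz": -0.137, "twist": 57, "jaw": 1},
    {"tx": 0.216, "ty": -0.185, "tz": -0.137, "twist": 65, "jaw": 1},
    {"tx": 0.236, "ty": -0.202, "tz": -0.137, "twist": 72, "jaw": 1},
    {"tx": 0.247, "ty": -0.212, "tz": -0.137, "twist": 77, "jaw": 1},
    {"tx": 0.25, "ty": -0.2145, "tz": -0.137, "twist": 78.4, "jaw": 1},
    {"tx": 0.25, "ty": -0.2145, "tz": -0.137, "twist": 78.4, "jaw": 1},
    {"tx": 0.25, "ty": -0.2145, "tz": -0.137, "twist": 78.4, "jaw": 1},
    {"tx": 0.25, "ty": -0.2145, "tz": -0.137, "twist": 78.4, "jaw": 1},
  ],
)

```text
clock: 13.85
tool_pos: [463.0, -211.8, 114.8]
orientation: [180.0, -0.0, 142.0]
ft_force: [-0.5, 0.2, -1.9]
width: 43.4
```

Run:
```python
from h import *
st=pt(BIN)
im=arm.get_image('wrist'); 
C=cam('wrist',st)
for p in [(-95,60,100),(-95,-60,100),(-4,60,153),(-4,-60,153),(0,32,100),(0,-32,100)]:
    u=proj(C,W(BIN,*p))[0]; cv2.drawMarker(im,tuple(int(round(a)) for a in u),(0,0,255),0,10,1)
cv2.imwrite('pics/w10.png',im)
s=arm.get_image('side');crop(s,240,150,400,290,5,'pics/si10.png')
s=arm.get_image('scene');crop(s,120,130,260,300,4,'pics/sc10.png')
```

```text
t 13.85 tip in frame [-48.987   0.381 149.274] yaw 141.95 F [-0.512  0.196 -1.897] w 43.41
```

View pics/w10.png

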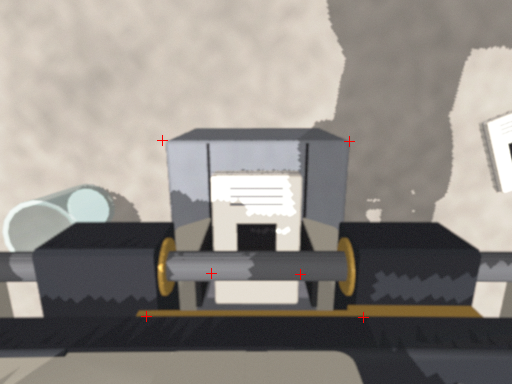

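View pics/si10.png

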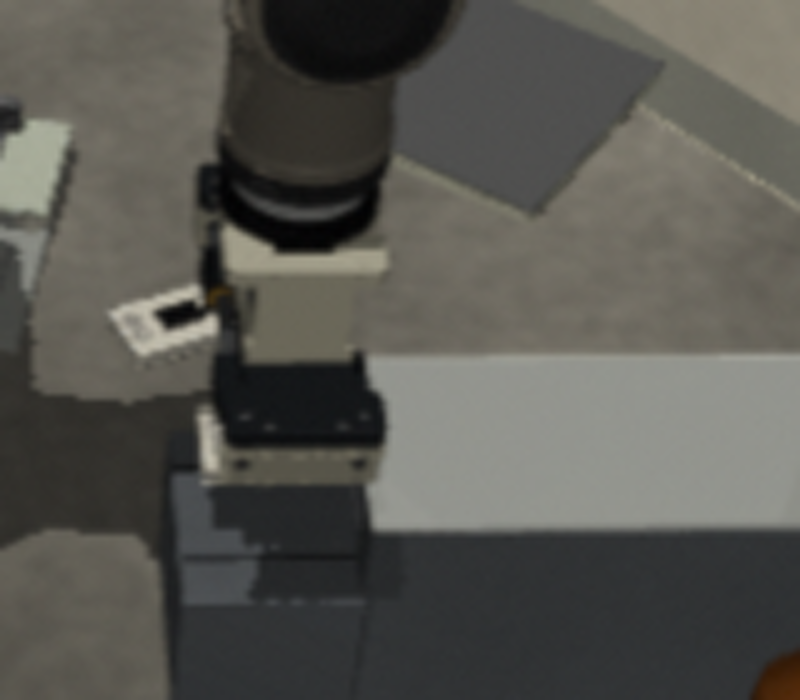

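View pics/sc10.png

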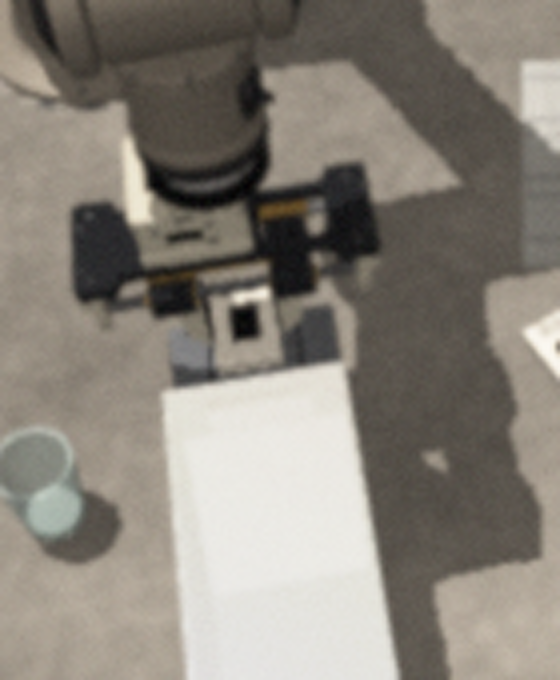

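Request:
carry_out(
  series=[
    {"tx": 0, "ty": 0, "tz": 0.012, "twist": 0, "jaw": 1},
    {"tx": 0, "ty": 0, "tz": 0.025, "twist": 0, "jaw": 1},
    {"tx": 0, "ty": 0, "tz": 0.036, "twist": 0, "jaw": 1},
    {"tx": 0, "ty": 0, "tz": 0.041, "twist": 0, "jaw": 1},
    {"tx": 0, "ty": 0, "tz": 0.043, "twist": 0, "jaw": 1},
    {"tx": 0, "ty": 0, "tz": 0.043, "twist": 0, "jaw": 1},
    {"tx": 0, "ty": 0, "tz": 0.043, "twist": 0, "jaw": 1},
    {"tx": 0, "ty": 0, "tz": 0.043, "twist": 0, "jaw": 1},
  ],
)

```text
clock: 14.8
tool_pos: [463.3, -213.0, 72.1]
orientation: [180.0, 0.1, 141.8]
ft_force: [0.5, -0.2, -0.9]
width: 43.6
```

Run:
```python
from h import *
pt(BIN)
```

```text
t 14.8 tip in frame [-48.047  -0.413 106.647] yaw 141.82 F [ 0.545 -0.167 -0.901] w 43.64
```

Not yet touching; lower a little more, and slide it partly into the flap first.

Request:
carry_out(
  series=[
    {"tx": 0, "ty": 0, "tz": 0.001, "twist": 0, "jaw": 1},
    {"tx": 0, "ty": 0, "tz": 0.002, "twist": 0, "jaw": 1},
    {"tx": 0, "ty": 0, "tz": 0.002, "twist": 0, "jaw": 1},
  ],
)

```text
clock: 15.1
tool_pos: [463.2, -212.9, 70.4]
orientation: [180.0, 0.1, 141.8]
ft_force: [-2.6, 1.5, 4.6]
width: 43.8
```

Request:
carry_out(
  series=[
    {"tx": 0, "ty": 0, "tz": -0.001, "twist": 0, "jaw": 0.2},
    {"tx": 0, "ty": 0, "tz": -0.001, "twist": 0, "jaw": -0.4},
    {"tx": 0, "ty": 0, "tz": -0.001, "twist": 0, "jaw": -0.4},
    {"tx": 0, "ty": 0, "tz": -0.015, "twist": 0, "jaw": -0.4},
    {"tx": 0, "ty": 0, "tz": -0.03, "twist": 0, "jaw": -0.4},
    {"tx": 0.03, "ty": 0, "tz": -0.03, "twist": 0, "jaw": 1},
    {"tx": 0.056, "ty": 0, "tz": -0.03, "twist": 0, "jaw": 1},
    {"tx": 0.056, "ty": 0, "tz": -0.03, "twist": 0, "jaw": 1},
    {"tx": 0.056, "ty": 0, "tz": -0.03, "twist": 0, "jaw": 1},
    {"tx": 0.056, "ty": 0, "tz": -0.03, "twist": 0, "jaw": 1},
    {"tx": 0.056, "ty": 0, "tz": -0.03, "twist": 0, "jaw": 1},
    {"tx": 0.056, "ty": 0, "tz": -0.03, "twist": 0, "jaw": 1},
  ],
)

```text
clock: 16.3
tool_pos: [419.4, -178.6, 99.5]
orientation: [180.0, 0.0, 141.8]
ft_force: [-1.0, -0.1, -0.3]
width: 12.9
```

Run:
```python
from h import *
st=pt(BIN)
im=arm.get_image('wrist'); cv2.imwrite('pics/w11.png',im)
mt(BIN,-101,0,106);mt(BIN,-15.5,0,106)
```

```text
t 16.3 tip in frame [-103.878   -0.507  134.047] yaw 141.81 F [-0.971 -0.072 -0.272] w 12.92
 tx -0.0030 ty 0.0005 tz 0.0280 twist 0.01
 tx -0.0885 ty 0.0005 tz 0.0280 twist 0.01
```

View pics/w11.png

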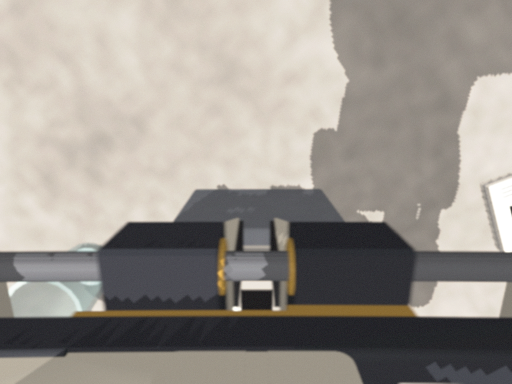

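Request:
carry_out(
  series=[
    {"tx": 0, "ty": 0, "tz": 0.015, "twist": 0, "jaw": 1},
    {"tx": 0, "ty": 0, "tz": 0.028, "twist": 0, "jaw": 1},
    {"tx": 0, "ty": 0, "tz": 0.028, "twist": 0, "jaw": 1},
    {"tx": 0, "ty": 0, "tz": 0.028, "twist": 0, "jaw": 1},
    {"tx": -0.008, "ty": 0, "tz": 0.028, "twist": 0, "jaw": 1},
    {"tx": -0.016, "ty": 0, "tz": 0.028, "twist": 0, "jaw": 1},
    {"tx": -0.025, "ty": 0, "tz": 0.028, "twist": 0, "jaw": 1},
    {"tx": -0.034, "ty": 0, "tz": 0.028, "twist": 0, "jaw": 1},
    {"tx": -0.043, "ty": 0, "tz": 0.028, "twist": 0, "jaw": 1},
    {"tx": -0.052, "ty": 0, "tz": 0.028, "twist": 0, "jaw": 1},
    {"tx": -0.061, "ty": 0, "tz": 0.028, "twist": 0, "jaw": 1},
    {"tx": -0.07, "ty": 0, "tz": 0.028, "twist": 0, "jaw": 1},
    {"tx": -0.079, "ty": 0, "tz": 0.028, "twist": 0, "jaw": 1},
    {"tx": -0.088, "ty": 0, "tz": 0.028, "twist": 0, "jaw": 1},
    {"tx": -0.088, "ty": 0, "tz": 0.028, "twist": 0, "jaw": 1},
    {"tx": -0.088, "ty": 0, "tz": 0.028, "twist": 0, "jaw": 1},
    {"tx": -0.088, "ty": 0, "tz": 0.028, "twist": 0, "jaw": 1},
  ],
)

```text
clock: 18.05
tool_pos: [488.1, -232.6, 71.7]
orientation: [180.0, 0.0, 141.8]
ft_force: [-0.7, -0.2, -0.6]
width: 0.4
```

Run:
```python
from h import *
st=pt(BIN)
im=arm.get_image('wrist'); cv2.imwrite('pics/w12.png',im)
s=arm.get_image('scene');crop(s,120,130,260,350,3.4,'pics/sc12.png')
mt(DOCK,101,0,145,180)
```

```text
t 18.05 tip in frame [-16.467  -0.469 106.162] yaw 141.82 F [-0.735 -0.179 -0.568] w 0.39
 tx 0.2310 ty 0.4426 tz -0.0387 twist -78.37
```

View pics/sc12.png

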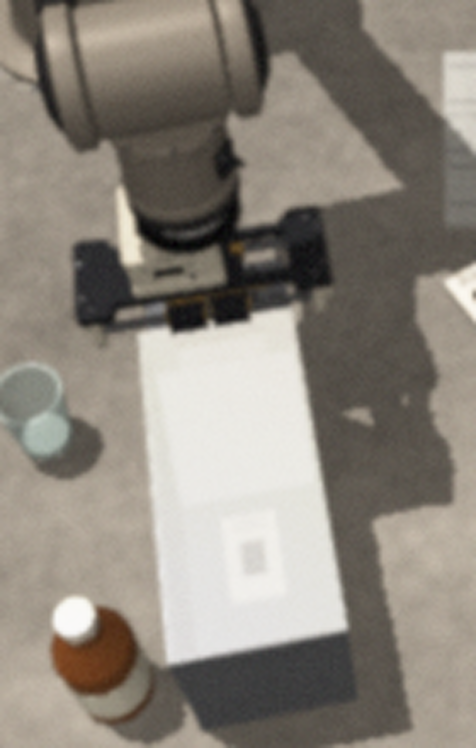

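View pics/w12.png

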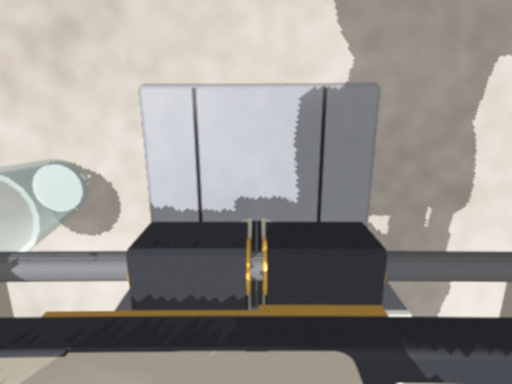

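Request:
carry_out(
  series=[
    {"tx": 0.01, "ty": 0, "tz": -0.03, "twist": 0, "jaw": 1},
    {"tx": 0.02, "ty": 0.02, "tz": -0.039, "twist": -4, "jaw": 1},
    {"tx": 0.04, "ty": 0.06, "tz": -0.039, "twist": -12, "jaw": 1},
    {"tx": 0.06, "ty": 0.1, "tz": -0.039, "twist": -20, "jaw": 1},
    {"tx": 0.08, "ty": 0.145, "tz": -0.039, "twist": -28, "jaw": 1},
    {"tx": 0.1, "ty": 0.19, "tz": -0.039, "twist": -36, "jaw": 1},
    {"tx": 0.122, "ty": 0.235, "tz": -0.039, "twist": -44, "jaw": 1},
    {"tx": 0.145, "ty": 0.28, "tz": -0.039, "twist": -52, "jaw": 1},
    {"tx": 0.168, "ty": 0.325, "tz": -0.039, "twist": -60, "jaw": 1},
    {"tx": 0.192, "ty": 0.37, "tz": -0.039, "twist": -68, "jaw": 1},
    {"tx": 0.212, "ty": 0.41, "tz": -0.039, "twist": -75, "jaw": 1},
    {"tx": 0.231, "ty": 0.443, "tz": -0.039, "twist": -78.4, "jaw": 1},
    {"tx": 0.231, "ty": 0.443, "tz": -0.039, "twist": -78.4, "jaw": 1},
    {"tx": 0.231, "ty": 0.443, "tz": -0.02, "twist": -78.4, "jaw": 1},
    {"tx": 0.231, "ty": 0.443, "tz": -0.02, "twist": -78.4, "jaw": 1},
    {"tx": 0.231, "ty": 0.443, "tz": -0.02, "twist": -78.4, "jaw": 1},
    {"tx": 0.231, "ty": 0.443, "tz": -0.02, "twist": -78.4, "jaw": 1},
  ],
)

```text
clock: 19.85
tool_pos: [580.9, 257.9, 92.6]
orientation: [-180.0, 0.1, -139.8]
ft_force: [-0.3, 0.2, -0.6]
width: 0.2
```

Run:
```python
from h import *
st=pt(DOCK)
im=arm.get_image('wrist'); cv2.imwrite('pics/w13.png',im)
mt(DOCK,101,0,41); mt(DOCK,17,0,41)
```

```text
t 19.85 tip in frame [101.499  -0.825 127.146] yaw -139.84 F [-0.266  0.224 -0.551] w 0.18
 tx 0.0006 ty 0.0008 tz 0.0862 twist -0.03
 tx 0.0846 ty 0.0007 tz 0.0862 twist -0.03
```

View pics/w13.png

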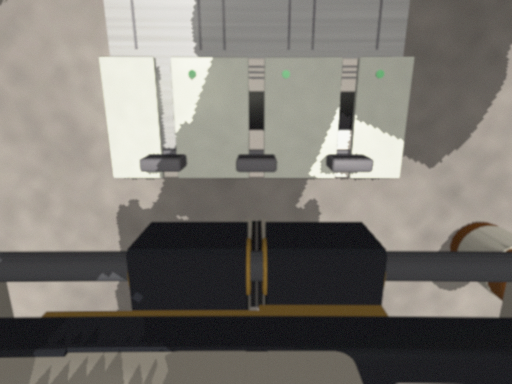

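Request:
carry_out(
  series=[
    {"tx": 0, "ty": 0, "tz": 0.035, "twist": 0, "jaw": 1},
    {"tx": 0, "ty": 0, "tz": 0.07, "twist": 0, "jaw": 1},
    {"tx": 0, "ty": 0, "tz": 0.086, "twist": 0, "jaw": 1},
    {"tx": 0, "ty": 0, "tz": 0.086, "twist": 0, "jaw": 1},
    {"tx": 0, "ty": 0, "tz": 0.086, "twist": 0, "jaw": 1},
    {"tx": 0.008, "ty": 0, "tz": 0.086, "twist": 0, "jaw": 1},
    {"tx": 0.016, "ty": 0, "tz": 0.086, "twist": 0, "jaw": 1},
    {"tx": 0.024, "ty": 0, "tz": 0.086, "twist": 0, "jaw": 1},
    {"tx": 0.032, "ty": 0, "tz": 0.086, "twist": 0, "jaw": 1},
    {"tx": 0.04, "ty": 0, "tz": 0.086, "twist": 0, "jaw": 1},
    {"tx": 0.048, "ty": 0, "tz": 0.086, "twist": 0, "jaw": 1},
    {"tx": 0.056, "ty": 0, "tz": 0.086, "twist": 0, "jaw": 1},
    {"tx": 0.064, "ty": 0, "tz": 0.086, "twist": 0, "jaw": 1},
    {"tx": 0.072, "ty": 0, "tz": 0.086, "twist": 0, "jaw": 1},
    {"tx": 0.079, "ty": 0, "tz": 0.086, "twist": 0, "jaw": 1},
    {"tx": 0.083, "ty": 0, "tz": 0.086, "twist": 0, "jaw": 1},
    {"tx": 0.085, "ty": 0, "tz": 0.086, "twist": 0, "jaw": 1},
    {"tx": 0.085, "ty": 0, "tz": 0.086, "twist": 0, "jaw": 1},
  ],
)

```text
clock: 21.7
tool_pos: [516.2, 203.7, 6.7]
orientation: [-179.9, 0.2, -139.8]
ft_force: [4.6, 4.3, 4.7]
width: 0.6
```

Run:
```python
from h import *
st=pt(DOCK)
im=arm.get_image('wrist'); cv2.imwrite('pics/w14.png',im)
```

```text
t 21.7 tip in frame [17.2   -0.483 41.152] yaw -139.8 F [4.605 4.31  4.743] w 0.61
```

View pics/w14.png

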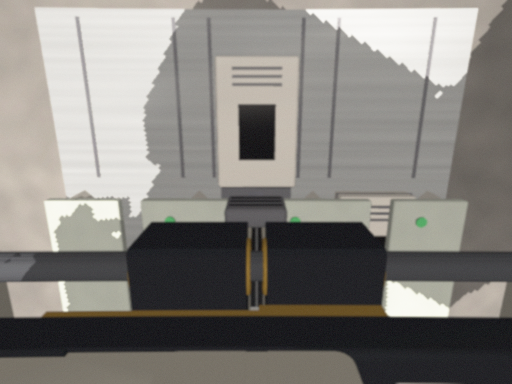

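Request:
carry_out(
  series=[
    {"tx": 0, "ty": 0, "tz": -0.03, "twist": 0, "jaw": 1},
    {"tx": 0, "ty": 0, "tz": -0.06, "twist": 0, "jaw": -0.4},
    {"tx": 0.02, "ty": 0, "tz": -0.07, "twist": 0, "jaw": -0.4},
    {"tx": 0.02, "ty": 0, "tz": -0.07, "twist": 0, "jaw": -0.4},
    {"tx": 0.02, "ty": 0, "tz": -0.07, "twist": 0, "jaw": -0.4},
    {"tx": 0.02, "ty": 0, "tz": -0.07, "twist": 0, "jaw": -0.4},
    {"tx": 0.02, "ty": 0, "tz": -0.07, "twist": 0, "jaw": -0.4},
  ],
)

```text
clock: 22.45
tool_pos: [499.8, 190.6, 74.7]
orientation: [179.9, -0.1, -139.8]
ft_force: [-0.3, 0.1, -0.2]
width: 44.1
```

Run:
```python
from h import *
st=pt(); im=arm.get_image('wrist'); cv2.imwrite('pics/w15.png',im)
C=cam('wrist',st)
q=[(x,y) for x in (-77,-7) for y in (-22,22)]
for u in proj(C,[W(DOCK,a,b,22) for a,b in q]): cv2.drawMarker(im,tuple(int(round(a)) for a in u),(0,0,255),0,10,1)
crop(im,0,0,512,384,1.5,'pics/w15m.png')
mt(DOCK,-42,0,30);mt(DOCK,-42,0,10)
```

```text
t 22.45 tip in frame [ -3.824   0.141 109.197] yaw -139.78 F [-0.29   0.089 -0.166] w 44.06
 tx 0.0383 ty -0.0001 tz 0.0793 twist 0.03
 tx 0.0383 ty -0.0001 tz 0.0993 twist 0.03
```

View pics/w15m.png

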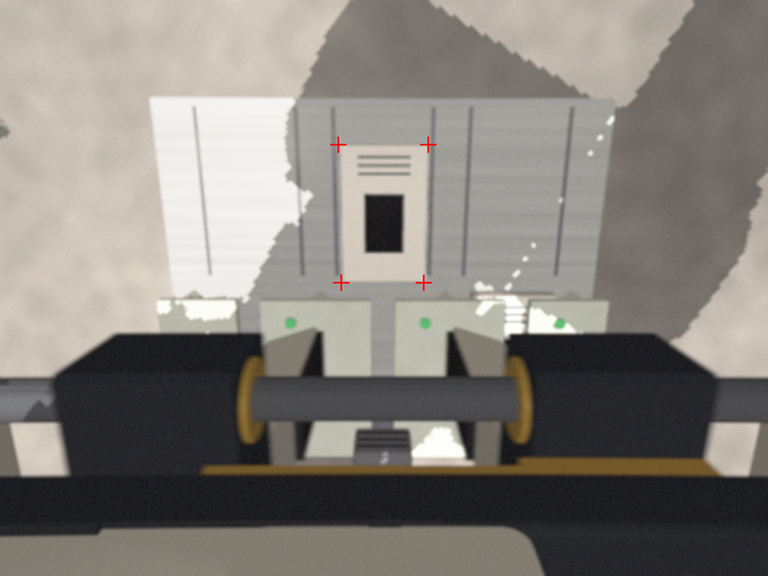

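Request:
carry_out(
  series=[
    {"tx": 0.02, "ty": 0, "tz": 0.02, "twist": 0, "jaw": -0.4},
    {"tx": 0.038, "ty": 0, "tz": 0.05, "twist": 0, "jaw": -0.4},
    {"tx": 0.038, "ty": 0, "tz": 0.075, "twist": 0, "jaw": -0.4},
    {"tx": 0.038, "ty": 0, "tz": 0.09, "twist": 0, "jaw": -0.4},
    {"tx": 0.038, "ty": 0, "tz": 0.098, "twist": 0, "jaw": -0.4},
    {"tx": 0.038, "ty": 0, "tz": 0.098, "twist": 0, "jaw": -0.4},
    {"tx": 0.038, "ty": 0, "tz": 0.098, "twist": 0, "jaw": -0.4},
  ],
)

```text
clock: 23.2
tool_pos: [471.6, 166.3, -22.0]
orientation: [-180.0, 0.0, -139.8]
ft_force: [0.2, 0.9, 0.2]
width: 64.1
```

Request:
carry_out(
  series=[
    {"tx": 0, "ty": 0, "tz": 0, "twist": 0, "jaw": 1},
    {"tx": 0, "ty": 0, "tz": 0, "twist": 0, "jaw": 1},
    {"tx": 0, "ty": 0, "tz": 0, "twist": 0, "jaw": 1},
    {"tx": 0, "ty": 0, "tz": 0, "twist": 0, "jaw": 1},
    {"tx": 0, "ty": 0, "tz": 0, "twist": 0, "jaw": 1},
  ],
  newtons=30,
)

```text
clock: 23.7
tool_pos: [471.5, 166.2, -21.8]
orientation: [-180.0, 0.1, -139.8]
ft_force: [-0.3, 0.3, 5.4]
width: 43.2
```

Run:
```python
from h import *
pt();  mt(BIN,-48,0,150)
```

```text
t 23.7 tip in frame [-41.162  -0.28   12.74 ] yaw -139.78 F [-0.262  0.304  5.43 ] w 43.21
 tx 0.2508 ty -0.2842 tz -0.1373 twist 78.42
```

Request:
carry_out(
  series=[
    {"tx": 0, "ty": 0, "tz": -0.012, "twist": 0, "jaw": 1},
    {"tx": 0, "ty": 0, "tz": -0.035, "twist": 0, "jaw": 1},
    {"tx": 0, "ty": 0, "tz": -0.065, "twist": 0, "jaw": 1},
    {"tx": 0.01, "ty": -0.01, "tz": -0.1, "twist": 3, "jaw": 1},
    {"tx": 0.03, "ty": -0.033, "tz": -0.125, "twist": 9, "jaw": 1},
    {"tx": 0.055, "ty": -0.062, "tz": -0.137, "twist": 17, "jaw": 1},
    {"tx": 0.083, "ty": -0.093, "tz": -0.137, "twist": 25, "jaw": 1},
    {"tx": 0.111, "ty": -0.125, "tz": -0.137, "twist": 33, "jaw": 1},
    {"tx": 0.139, "ty": -0.157, "tz": -0.137, "twist": 41, "jaw": 1},
    {"tx": 0.167, "ty": -0.188, "tz": -0.137, "twist": 49, "jaw": 1},
    {"tx": 0.193, "ty": -0.218, "tz": -0.137, "twist": 57, "jaw": 1},
    {"tx": 0.216, "ty": -0.245, "tz": -0.137, "twist": 65, "jaw": 1},
    {"tx": 0.236, "ty": -0.267, "tz": -0.137, "twist": 72, "jaw": 1},
    {"tx": 0.247, "ty": -0.28, "tz": -0.137, "twist": 77, "jaw": 1},
    {"tx": 0.251, "ty": -0.284, "tz": -0.137, "twist": 78.4, "jaw": 1},
    {"tx": 0.251, "ty": -0.284, "tz": -0.137, "twist": 78.4, "jaw": 1},
    {"tx": 0.251, "ty": -0.284, "tz": -0.137, "twist": 78.4, "jaw": 1},
    {"tx": 0.251, "ty": -0.284, "tz": -0.137, "twist": 78.4, "jaw": 1},
  ],
)

```text
clock: 25.5
tool_pos: [462.9, -211.7, 114.8]
orientation: [180.0, -0.0, 142.0]
ft_force: [-0.4, -0.3, -2.0]
width: 43.8
```

Run:
```python
from h import *
st=pt(BIN); im=arm.get_image('wrist'); cv2.imwrite('pics/w16.png',im)
mt(BIN,-48,0,104.5)
```

```text
t 25.5 tip in frame [-49.156   0.387 149.317] yaw 141.96 F [-0.358 -0.281 -2.002] w 43.78
 tx -0.0010 ty -0.0003 tz 0.0448 twist 0.15
```

View pics/w16.png

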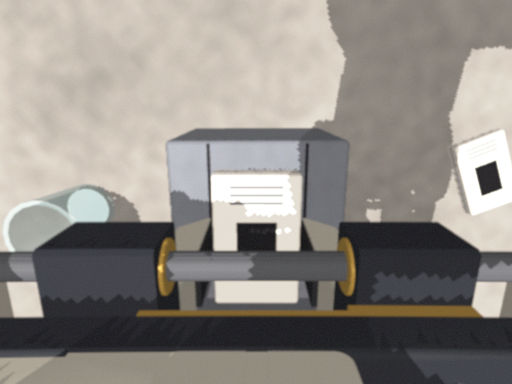

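Request:
carry_out(
  series=[
    {"tx": 0, "ty": 0, "tz": 0.012, "twist": 0, "jaw": 1},
    {"tx": 0, "ty": 0, "tz": 0.025, "twist": 0, "jaw": 1},
    {"tx": 0, "ty": 0, "tz": 0.036, "twist": 0, "jaw": 1},
    {"tx": 0, "ty": 0, "tz": 0.042, "twist": 0, "jaw": 1},
    {"tx": 0, "ty": 0, "tz": 0.0445, "twist": 0, "jaw": 1},
    {"tx": 0, "ty": 0, "tz": 0.0445, "twist": 0, "jaw": 1},
    {"tx": 0, "ty": 0, "tz": 0.0445, "twist": 0, "jaw": 1},
    {"tx": 0, "ty": 0, "tz": 0.0445, "twist": 0, "jaw": 1},
  ],
)

```text
clock: 26.35
tool_pos: [463.1, -212.8, 70.3]
orientation: [180.0, 0.0, 141.8]
ft_force: [-1.7, 0.7, 1.3]
width: 43.6
```

Request:
carry_out(
  series=[
    {"tx": 0, "ty": 0, "tz": 0, "twist": 0, "jaw": 0.2},
    {"tx": 0, "ty": 0, "tz": -0.001, "twist": 0, "jaw": -0.4},
    {"tx": 0, "ty": 0, "tz": -0.001, "twist": 0, "jaw": -0.4},
    {"tx": 0, "ty": 0, "tz": -0.001, "twist": 0, "jaw": -0.4},
    {"tx": 0, "ty": 0, "tz": -0.015, "twist": 0, "jaw": -0.4},
    {"tx": 0, "ty": 0, "tz": -0.03, "twist": 0, "jaw": -0.4},
    {"tx": 0.03, "ty": 0, "tz": -0.03, "twist": 0, "jaw": 1},
    {"tx": 0.055, "ty": 0, "tz": -0.03, "twist": 0, "jaw": 1},
    {"tx": 0.055, "ty": 0, "tz": -0.03, "twist": 0, "jaw": 1},
    {"tx": 0.055, "ty": 0, "tz": -0.03, "twist": 0, "jaw": 1},
    {"tx": 0.055, "ty": 0, "tz": -0.03, "twist": 0, "jaw": 1},
    {"tx": 0.055, "ty": 0, "tz": -0.03, "twist": 0, "jaw": 1},
  ],
)

```text
clock: 27.55
tool_pos: [420.4, -179.4, 100.2]
orientation: [180.0, 0.0, 141.8]
ft_force: [0.0, 0.4, 0.1]
width: 20.7
```

Run:
```python
from h import *
st=pt(BIN); im=arm.get_image('wrist'); cv2.imwrite('pics/w17.png',im)
s=arm.get_image('scene');crop(s,120,130,260,350,3.4,'pics/sc17.png')
mt(BIN,-15.5,0,106)
```

```text
t 27.55 tip in frame [-102.547   -0.573  134.663] yaw 141.81 F [0.003 0.43  0.06 ] w 20.68
 tx -0.0874 ty 0.0006 tz 0.0286 twist 0.01
```

View pics/sc17.png

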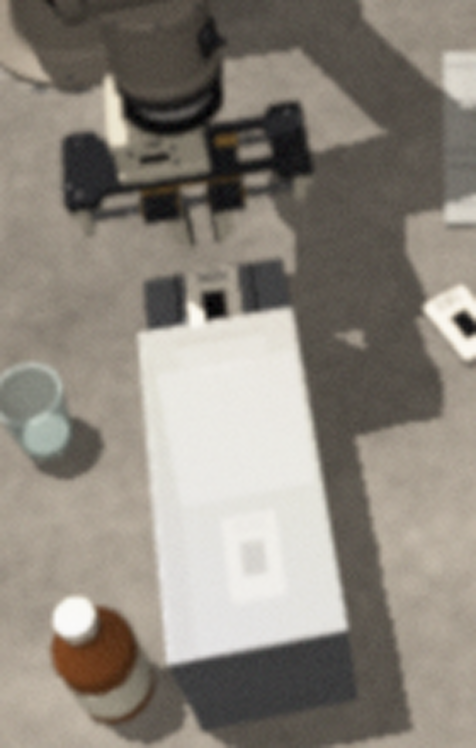

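Cassette 2 lies straight on the ledge; push it through.

Request:
carry_out(
  series=[
    {"tx": 0, "ty": 0, "tz": 0, "twist": 0, "jaw": 1},
    {"tx": 0, "ty": 0, "tz": 0.015, "twist": 0, "jaw": 1},
    {"tx": 0, "ty": 0, "tz": 0.0285, "twist": 0, "jaw": 1},
    {"tx": 0, "ty": 0, "tz": 0.0285, "twist": 0, "jaw": 1},
    {"tx": 0, "ty": 0, "tz": 0.0285, "twist": 0, "jaw": 1},
    {"tx": -0.008, "ty": 0, "tz": 0.0285, "twist": 0, "jaw": 1},
    {"tx": -0.016, "ty": 0, "tz": 0.0285, "twist": 0, "jaw": 1},
    {"tx": -0.025, "ty": 0, "tz": 0.0285, "twist": 0, "jaw": 1},
    {"tx": -0.034, "ty": 0, "tz": 0.0285, "twist": 0, "jaw": 1},
    {"tx": -0.043, "ty": 0, "tz": 0.0285, "twist": 0, "jaw": 1},
    {"tx": -0.052, "ty": 0, "tz": 0.0285, "twist": 0, "jaw": 1},
    {"tx": -0.061, "ty": 0, "tz": 0.0285, "twist": 0, "jaw": 1},
    {"tx": -0.07, "ty": 0, "tz": 0.0285, "twist": 0, "jaw": 1},
    {"tx": -0.079, "ty": 0, "tz": 0.0285, "twist": 0, "jaw": 1},
    {"tx": -0.087, "ty": 0, "tz": 0.0285, "twist": 0, "jaw": 1},
    {"tx": -0.087, "ty": 0, "tz": 0.0285, "twist": 0, "jaw": 1},
    {"tx": -0.087, "ty": 0, "tz": 0.0285, "twist": 0, "jaw": 1},
    {"tx": -0.087, "ty": 0, "tz": 0.0285, "twist": 0, "jaw": 1},
  ],
)

```text
clock: 29.45
tool_pos: [488.0, -232.6, 71.7]
orientation: [180.0, 0.0, 141.8]
ft_force: [-0.2, 0.0, 0.2]
width: 0.3
```

Run:
```python
from h import *
st=pt(BIN); im=arm.get_image('wrist'); cv2.imwrite('pics/w18.png',im)
s=arm.get_image('scene');crop(s,120,130,280,350,3.4,'pics/sc18.png')
mt(DOCK,101,70,125)
```

```text
t 29.45 tip in frame [-16.556  -0.503 106.157] yaw 141.82 F [-0.222  0.03   0.171] w 0.34
 tx 0.2995 ty 0.4567 tz -0.0187 twist -78.37
```

View pics/sc18.png

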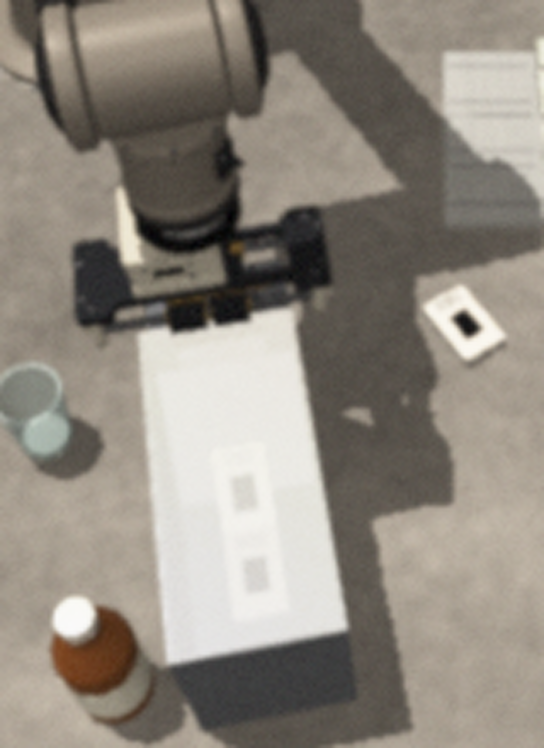

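Request:
carry_out(
  series=[
    {"tx": 0.01, "ty": 0, "tz": -0.03, "twist": 0, "jaw": 1},
    {"tx": 0.025, "ty": 0.02, "tz": -0.039, "twist": -4, "jaw": 1},
    {"tx": 0.05, "ty": 0.06, "tz": -0.039, "twist": -12, "jaw": 1},
    {"tx": 0.075, "ty": 0.1, "tz": -0.039, "twist": -20, "jaw": 1},
    {"tx": 0.102, "ty": 0.143, "tz": -0.039, "twist": -28, "jaw": 1},
    {"tx": 0.13, "ty": 0.187, "tz": -0.039, "twist": -36, "jaw": 1},
    {"tx": 0.158, "ty": 0.23, "tz": -0.039, "twist": -44, "jaw": 1},
    {"tx": 0.185, "ty": 0.273, "tz": -0.039, "twist": -52, "jaw": 1},
    {"tx": 0.212, "ty": 0.316, "tz": -0.039, "twist": -60, "jaw": 1},
    {"tx": 0.24, "ty": 0.36, "tz": -0.039, "twist": -68, "jaw": 1},
    {"tx": 0.265, "ty": 0.4, "tz": -0.039, "twist": -75, "jaw": 1},
    {"tx": 0.285, "ty": 0.435, "tz": -0.039, "twist": -78.4, "jaw": 1},
    {"tx": 0.2995, "ty": 0.457, "tz": -0.039, "twist": -78.4, "jaw": 1},
    {"tx": 0.2995, "ty": 0.457, "tz": -0.02, "twist": -78.4, "jaw": 1},
    {"tx": 0.2995, "ty": 0.457, "tz": -0.02, "twist": -78.4, "jaw": 1},
    {"tx": 0.2995, "ty": 0.457, "tz": -0.02, "twist": -78.4, "jaw": 1},
    {"tx": 0.2995, "ty": 0.457, "tz": -0.02, "twist": -78.4, "jaw": 1},
  ],
)

```text
clock: 31.25
tool_pos: [535.6, 311.2, 92.6]
orientation: [-180.0, 0.1, -139.8]
ft_force: [0.7, 0.5, -0.8]
width: 0.5
```

Run:
```python
from h import *
st=pt(DOCK); im=arm.get_image('wrist'); cv2.imwrite('pics/w19.png',im)
mt(DOCK,101,70,41); mt(DOCK,17,70,41)
```

```text
t 31.25 tip in frame [101.336  69.136 127.1  ] yaw -139.84 F [ 0.669  0.462 -0.831] w 0.54
 tx 0.0004 ty 0.0009 tz 0.0862 twist -0.04
 tx 0.0844 ty 0.0009 tz 0.0862 twist -0.04
```

View pics/w19.png

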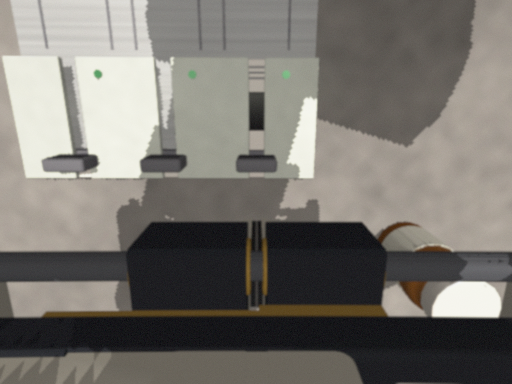

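Request:
carry_out(
  series=[
    {"tx": 0, "ty": 0, "tz": 0.035, "twist": 0, "jaw": 1},
    {"tx": 0, "ty": 0, "tz": 0.07, "twist": 0, "jaw": 1},
    {"tx": 0, "ty": 0, "tz": 0.086, "twist": 0, "jaw": 1},
    {"tx": 0, "ty": 0, "tz": 0.086, "twist": 0, "jaw": 1},
    {"tx": 0, "ty": 0, "tz": 0.086, "twist": 0, "jaw": 1},
    {"tx": 0.008, "ty": 0, "tz": 0.086, "twist": 0, "jaw": 1},
    {"tx": 0.016, "ty": 0, "tz": 0.086, "twist": 0, "jaw": 1},
    {"tx": 0.024, "ty": 0, "tz": 0.086, "twist": 0, "jaw": 1},
    {"tx": 0.032, "ty": 0, "tz": 0.086, "twist": 0, "jaw": 1},
    {"tx": 0.04, "ty": 0, "tz": 0.086, "twist": 0, "jaw": 1},
    {"tx": 0.048, "ty": 0, "tz": 0.086, "twist": 0, "jaw": 1},
    {"tx": 0.056, "ty": 0, "tz": 0.086, "twist": 0, "jaw": 1},
    {"tx": 0.064, "ty": 0, "tz": 0.086, "twist": 0, "jaw": 1},
    {"tx": 0.072, "ty": 0, "tz": 0.086, "twist": 0, "jaw": 1},
    {"tx": 0.079, "ty": 0, "tz": 0.086, "twist": 0, "jaw": 1},
    {"tx": 0.083, "ty": 0, "tz": 0.086, "twist": 0, "jaw": 1},
    {"tx": 0.085, "ty": 0, "tz": 0.086, "twist": 0, "jaw": 1},
    {"tx": 0.085, "ty": 0, "tz": 0.086, "twist": 0, "jaw": 1},
  ],
)

```text
clock: 33.1
tool_pos: [471.0, 257.2, 6.7]
orientation: [-180.0, 0.2, -139.8]
ft_force: [3.9, 4.2, 4.0]
width: 0.2
```

Request:
carry_out(
  series=[
    {"tx": 0, "ty": 0, "tz": -0.03, "twist": 0, "jaw": 1},
    {"tx": 0, "ty": 0, "tz": -0.06, "twist": 0, "jaw": -0.4},
    {"tx": 0.02, "ty": 0, "tz": -0.07, "twist": 0, "jaw": -0.4},
    {"tx": 0.02, "ty": 0, "tz": -0.07, "twist": 0, "jaw": -0.4},
    {"tx": 0.02, "ty": 0, "tz": -0.07, "twist": 0, "jaw": -0.4},
    {"tx": 0.02, "ty": 0, "tz": -0.07, "twist": 0, "jaw": -0.4},
    {"tx": 0.02, "ty": 0, "tz": -0.07, "twist": 0, "jaw": -0.4},
  ],
)

```text
clock: 33.8
tool_pos: [454.6, 243.9, 74.7]
orientation: [180.0, -0.1, -139.8]
ft_force: [-0.3, -0.2, -0.3]
width: 44.0
```

Run:
```python
from h import *
st=pt(); im=arm.get_image('wrist'); cv2.imwrite('pics/w20.png',im)
C=cam('wrist',st)
q=[(x,y) for x in (-77,-7) for y in (48,92)]
for u in proj(C,[W(DOCK,a,b,22) for a,b in q]): cv2.drawMarker(im,tuple(int(round(a)) for a in u),(0,0,255),0,10,1)
crop(im,0,0,512,384,1.5,'pics/w20m.png')
mt(DOCK,-42,70.5,30);mt(DOCK,-42,70.5,10)
```

```text
t 33.8 tip in frame [ -3.965  70.019 109.238] yaw -139.78 F [-0.27  -0.246 -0.348] w 44.02
 tx 0.0381 ty 0.0005 tz 0.0794 twist 0.03
 tx 0.0381 ty 0.0005 tz 0.0994 twist 0.03
```

View pics/w20m.png

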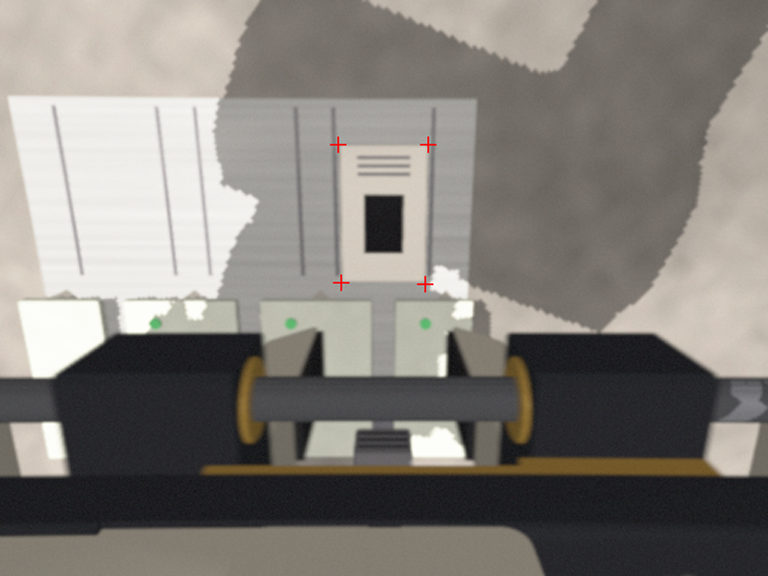

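Request:
carry_out(
  series=[
    {"tx": 0.02, "ty": 0, "tz": 0.02, "twist": 0, "jaw": -0.4},
    {"tx": 0.038, "ty": 0, "tz": 0.05, "twist": 0, "jaw": -0.4},
    {"tx": 0.038, "ty": 0, "tz": 0.075, "twist": 0, "jaw": -0.4},
    {"tx": 0.038, "ty": 0, "tz": 0.09, "twist": 0, "jaw": -0.4},
    {"tx": 0.038, "ty": 0, "tz": 0.098, "twist": 0, "jaw": -0.4},
    {"tx": 0.038, "ty": 0, "tz": 0.098, "twist": 0, "jaw": -0.4},
    {"tx": 0.038, "ty": 0, "tz": 0.098, "twist": 0, "jaw": -0.4},
  ],
)

```text
clock: 34.55
tool_pos: [426.4, 219.6, -22.0]
orientation: [-180.0, 0.0, -139.8]
ft_force: [-0.0, -0.0, 0.2]
width: 64.6
```

Request:
carry_out(
  series=[
    {"tx": 0, "ty": 0, "tz": 0, "twist": 0, "jaw": 1},
    {"tx": 0, "ty": 0, "tz": 0, "twist": 0, "jaw": 1},
    {"tx": 0, "ty": 0, "tz": 0, "twist": 0, "jaw": 1},
    {"tx": 0, "ty": 0, "tz": 0, "twist": 0, "jaw": 1},
    {"tx": 0, "ty": 0, "tz": 0, "twist": 0, "jaw": 1},
  ],
  newtons=30,
)

```text
clock: 35.05
tool_pos: [426.3, 219.6, -21.8]
orientation: [-180.0, 0.1, -139.8]
ft_force: [-0.9, 0.2, 4.8]
width: 43.7
```

Run:
```python
from h import *
pt();  mt(BIN,-48,0,150)
```

```text
t 35.05 tip in frame [-41.311  69.688  12.731] yaw -139.77 F [-0.856  0.2    4.819] w 43.65
 tx 0.2507 ty -0.3541 tz -0.1373 twist 78.43
```

Request:
carry_out(
  series=[
    {"tx": 0, "ty": 0, "tz": -0.012, "twist": 0, "jaw": 1},
    {"tx": 0, "ty": 0, "tz": -0.035, "twist": 0, "jaw": 1},
    {"tx": 0, "ty": 0, "tz": -0.065, "twist": 0, "jaw": 1},
    {"tx": 0.01, "ty": -0.014, "tz": -0.1, "twist": 3, "jaw": 1},
    {"tx": 0.03, "ty": -0.042, "tz": -0.125, "twist": 9, "jaw": 1},
    {"tx": 0.055, "ty": -0.078, "tz": -0.137, "twist": 17, "jaw": 1},
    {"tx": 0.083, "ty": -0.117, "tz": -0.137, "twist": 25, "jaw": 1},
    {"tx": 0.111, "ty": -0.157, "tz": -0.137, "twist": 33, "jaw": 1},
    {"tx": 0.139, "ty": -0.196, "tz": -0.137, "twist": 41, "jaw": 1},
    {"tx": 0.167, "ty": -0.236, "tz": -0.137, "twist": 49, "jaw": 1},
    {"tx": 0.193, "ty": -0.273, "tz": -0.137, "twist": 57, "jaw": 1},
    {"tx": 0.216, "ty": -0.305, "tz": -0.137, "twist": 65, "jaw": 1},
    {"tx": 0.236, "ty": -0.333, "tz": -0.137, "twist": 72, "jaw": 1},
    {"tx": 0.247, "ty": -0.349, "tz": -0.137, "twist": 77, "jaw": 1},
    {"tx": 0.251, "ty": -0.354, "tz": -0.137, "twist": 78.4, "jaw": 1},
    {"tx": 0.251, "ty": -0.354, "tz": -0.137, "twist": 78.4, "jaw": 1},
    {"tx": 0.251, "ty": -0.354, "tz": -0.137, "twist": 78.4, "jaw": 1},
    {"tx": 0.251, "ty": -0.354, "tz": -0.137, "twist": 78.4, "jaw": 1},
  ],
)

```text
clock: 36.85
tool_pos: [462.7, -211.6, 114.8]
orientation: [180.0, -0.0, 142.0]
ft_force: [-0.7, 1.1, -0.7]
width: 43.5
```

Run:
```python
from h import *
st=pt(BIN); im=arm.get_image('wrist'); cv2.imwrite('pics/w21.png',im)
mt(BIN,-48,0,104.5)
```

```text
t 36.85 tip in frame [-49.318   0.33  149.316] yaw 141.97 F [-0.736  1.084 -0.726] w 43.52
 tx -0.0012 ty -0.0003 tz 0.0448 twist 0.15
```

View pics/w21.png

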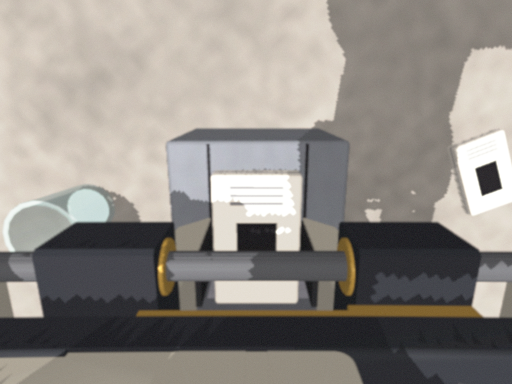

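Same state as before: held straight over the ledge, with the fresh cassette at about (485,170). Repeat the set-down and push.

Request:
carry_out(
  series=[
    {"tx": 0, "ty": 0, "tz": 0.012, "twist": 0, "jaw": 1},
    {"tx": 0, "ty": 0, "tz": 0.025, "twist": 0, "jaw": 1},
    {"tx": 0, "ty": 0, "tz": 0.036, "twist": 0, "jaw": 1},
    {"tx": 0, "ty": 0, "tz": 0.042, "twist": 0, "jaw": 1},
    {"tx": 0, "ty": 0, "tz": 0.0445, "twist": 0, "jaw": 1},
    {"tx": 0, "ty": 0, "tz": 0.0445, "twist": 0, "jaw": 1},
    {"tx": 0, "ty": 0, "tz": 0.0445, "twist": 0, "jaw": 1},
    {"tx": 0, "ty": 0, "tz": 0.0445, "twist": 0, "jaw": 1},
  ],
)

```text
clock: 37.7
tool_pos: [463.0, -213.0, 70.2]
orientation: [180.0, 0.0, 141.8]
ft_force: [0.3, 0.4, 0.1]
width: 43.5
```

Request:
carry_out(
  series=[
    {"tx": 0, "ty": 0, "tz": 0, "twist": 0, "jaw": 0.2},
    {"tx": 0, "ty": 0, "tz": -0.001, "twist": 0, "jaw": -0.4},
    {"tx": 0, "ty": 0, "tz": -0.001, "twist": 0, "jaw": -0.4},
    {"tx": 0, "ty": 0, "tz": -0.001, "twist": 0, "jaw": -0.4},
    {"tx": 0, "ty": 0, "tz": -0.015, "twist": 0, "jaw": -0.4},
    {"tx": 0, "ty": 0, "tz": -0.03, "twist": 0, "jaw": -0.4},
    {"tx": 0.03, "ty": 0, "tz": -0.03, "twist": 0, "jaw": 1},
    {"tx": 0.055, "ty": 0, "tz": -0.03, "twist": 0, "jaw": 1},
    {"tx": 0.055, "ty": 0, "tz": -0.03, "twist": 0, "jaw": 1},
    {"tx": 0.055, "ty": 0, "tz": -0.03, "twist": 0, "jaw": 1},
    {"tx": 0.055, "ty": 0, "tz": -0.03, "twist": 0, "jaw": 1},
    {"tx": 0.055, "ty": 0, "tz": -0.03, "twist": 0, "jaw": 1},
  ],
)

```text
clock: 38.9
tool_pos: [420.3, -179.6, 100.2]
orientation: [180.0, 0.0, 141.8]
ft_force: [0.9, -0.4, -0.2]
width: 20.9
```

Run:
```python
from h import *
st=pt(BIN)
s=arm.get_image('scene');crop(s,120,130,260,350,3.4,'pics/sc22.png')
mt(BIN,-15.5,0,106)
```

```text
t 38.9 tip in frame [-102.491   -0.698  134.681] yaw 141.81 F [ 0.87  -0.383 -0.238] w 20.93
 tx -0.0872 ty 0.0007 tz 0.0286 twist 0.01
```

View pics/sc22.png

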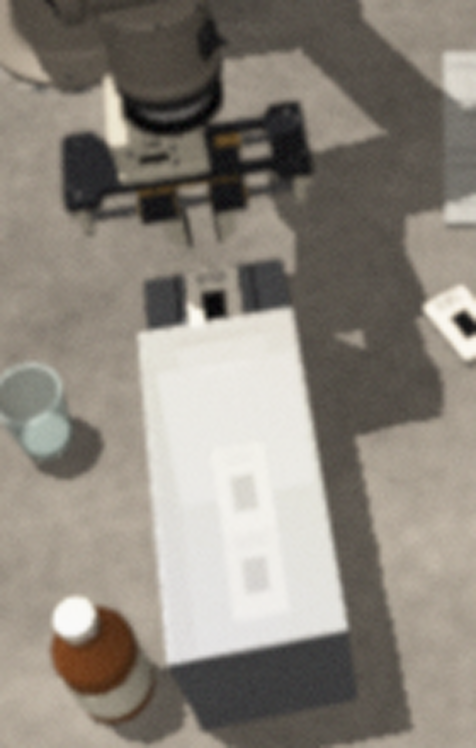

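Request:
carry_out(
  series=[
    {"tx": 0, "ty": 0, "tz": 0, "twist": 0, "jaw": 1},
    {"tx": 0, "ty": 0, "tz": 0.015, "twist": 0, "jaw": 1},
    {"tx": 0, "ty": 0, "tz": 0.0285, "twist": 0, "jaw": 1},
    {"tx": 0, "ty": 0, "tz": 0.0285, "twist": 0, "jaw": 1},
    {"tx": 0, "ty": 0, "tz": 0.0285, "twist": 0, "jaw": 1},
    {"tx": -0.008, "ty": 0, "tz": 0.0285, "twist": 0, "jaw": 1},
    {"tx": -0.016, "ty": 0, "tz": 0.0285, "twist": 0, "jaw": 1},
    {"tx": -0.025, "ty": 0, "tz": 0.0285, "twist": 0, "jaw": 1},
    {"tx": -0.034, "ty": 0, "tz": 0.0285, "twist": 0, "jaw": 1},
    {"tx": -0.043, "ty": 0, "tz": 0.0285, "twist": 0, "jaw": 1},
    {"tx": -0.052, "ty": 0, "tz": 0.0285, "twist": 0, "jaw": 1},
    {"tx": -0.061, "ty": 0, "tz": 0.0285, "twist": 0, "jaw": 1},
    {"tx": -0.07, "ty": 0, "tz": 0.0285, "twist": 0, "jaw": 1},
    {"tx": -0.079, "ty": 0, "tz": 0.0285, "twist": 0, "jaw": 1},
    {"tx": -0.087, "ty": 0, "tz": 0.0285, "twist": 0, "jaw": 1},
    {"tx": -0.087, "ty": 0, "tz": 0.0285, "twist": 0, "jaw": 1},
    {"tx": -0.087, "ty": 0, "tz": 0.0285, "twist": 0, "jaw": 1},
    {"tx": -0.087, "ty": 0, "tz": 0.0285, "twist": 0, "jaw": 1},
  ],
)

```text
clock: 40.75
tool_pos: [487.9, -232.7, 71.7]
orientation: [180.0, 0.0, 141.8]
ft_force: [-0.1, -0.0, 0.4]
width: 0.7
```

Run:
```python
from h import *
st=pt(BIN); im=arm.get_image('wrist'); cv2.imwrite('pics/w23.png',im)
s=arm.get_image('scene');crop(s,120,130,300,350,3.4,'pics/sc23.png')
d=arm.get_image('side');crop(d,160,150,300,240,5,'pics/si23.png')
S=cam('scene');D=cam('side')
for n,C in(('scene',S),('side',D)):
    for b in arm.boxes_of(n,'fresh')[:2]:
        e=np.array(b['extent'])*[512,384,512,384]; print(n,b['score'],e.round(1),unproj(C,[(e[0]+e[2])/2,(e[1]+e[3])/2],8))
```

```text
t 40.75 tip in frame [-16.494  -0.646 106.152] yaw 141.82 F [-0.085 -0.042  0.394] w 0.69
scene 0.85 [246.4 216.7 266.3 236.7] [[595.807 -46.293   8.   ]]
side 0.62 [269.1 213.9 290.5 230. ] [[577.434 -44.349   8.   ]]
```

View pics/sc23.png

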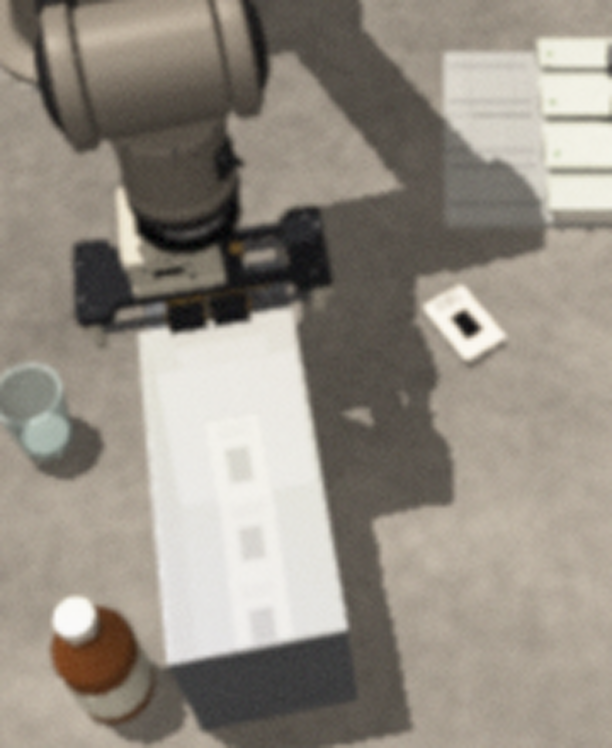

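View pics/si23.png

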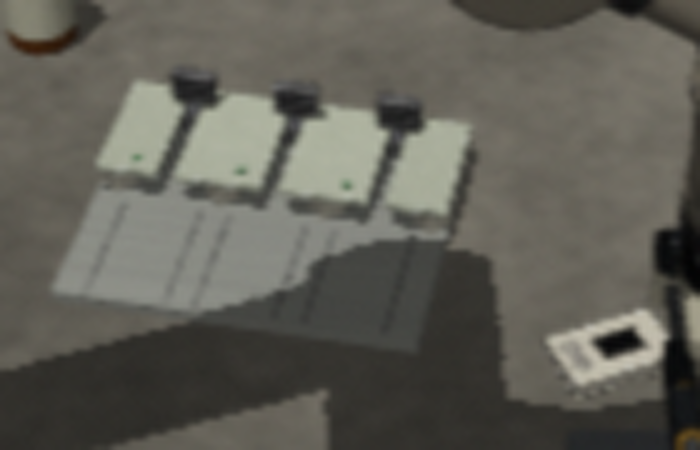

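Run:
```python
from h import *
S=cam('scene');D=cam('side')
f=lambda u,v:(120+u/3.4-.35,130+v/3.4-.35)
q=unproj(S,[f(460,285),f(507,338),f(468,362),f(423,308)],14); print(q,q.mean(0)); 
for a,b in((0,1),(3,2),(0,3),(1,2)):
    d=q[b]-q[a]; print(np.linalg.norm(d),np.degrees(np.arctan2(d[1],d[0])))
mv([590-20,-46,140-TO+0],220)
```

```text
[[563.328 -13.783  14.   ]
 [632.832 -31.582  14.   ]
 [621.813 -73.833  14.   ]
 [553.668 -55.542  14.   ]] [592.91  -43.685  14.   ]
71.74703794661681 -14.364473005029646
70.55718001070039 -15.024246050394806
42.862628893571554 -103.02542195051815
43.66381270549209 -104.61758589254394
 tx 0.0509 ty 0.1975 tz -0.0337 twist -78.18
```

Run:
```python
from h import *
pt(BIN); mv([631.6,-53.9,165-TO],165.3); mv([631.6,-53.9,90-TO],165.3)
```

```text
t 41.0 tip in frame [-16.444  -0.612 106.321] yaw 141.82 F [ 0.381 -0.081  0.009] w 0.85
 tx -0.0024 ty 0.2293 tz -0.0587 twist -23.48
 tx -0.0024 ty 0.2293 tz 0.0163 twist -23.48
```

Request:
carry_out(
  series=[
    {"tx": 0.015, "ty": 0, "tz": -0.03, "twist": 0, "jaw": 1},
    {"tx": 0.02, "ty": 0.01, "tz": -0.059, "twist": -2, "jaw": -0.4},
    {"tx": 0.02, "ty": 0.05, "tz": -0.059, "twist": -8, "jaw": -0.4},
    {"tx": 0.02, "ty": 0.095, "tz": -0.059, "twist": -14, "jaw": -0.4},
    {"tx": 0.015, "ty": 0.14, "tz": -0.059, "twist": -20, "jaw": -0.4},
    {"tx": 0.007, "ty": 0.19, "tz": -0.04, "twist": -23.5, "jaw": -0.4},
    {"tx": -0.002, "ty": 0.229, "tz": -0.02, "twist": -23.5, "jaw": -0.4},
    {"tx": -0.002, "ty": 0.229, "tz": 0.01, "twist": -23.5, "jaw": -0.4},
    {"tx": -0.002, "ty": 0.229, "tz": 0.016, "twist": -23.5, "jaw": -0.4},
    {"tx": -0.002, "ty": 0.229, "tz": 0.016, "twist": -23.5, "jaw": -0.4},
    {"tx": -0.002, "ty": 0.229, "tz": 0.016, "twist": -23.5, "jaw": -0.4},
    {"tx": -0.002, "ty": 0.229, "tz": 0.016, "twist": -23.5, "jaw": -0.4},
  ],
)

```text
clock: 42.2
tool_pos: [631.9, -55.0, 57.8]
orientation: [180.0, 0.2, 165.3]
ft_force: [0.2, -0.7, -0.0]
width: 64.2
```

Run:
```python
from h import *
st=show(); im=arm.get_image('wrist'); cv2.imwrite('pics/w24.png',im)
import pickle; pickle.dump(st,open('st24.pkl','wb'))
s=arm.get_image('scene');crop(s,140,190,280,350,3.4,'pics/sc24.png')
crop(im,60,0,460,300,2,'pics/w24m.png')
```

```text
t 42.2 pos [631.86  -54.975  57.753] ori [179.99    0.177 165.251] F [ 0.203 -0.651 -0.041] w 64.18
```

View pics/w24m.png

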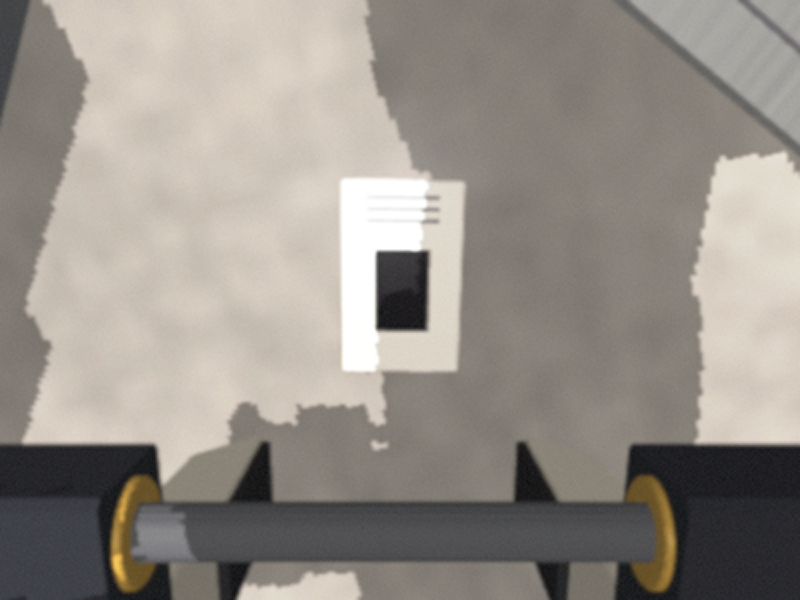

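View pics/sc24.png

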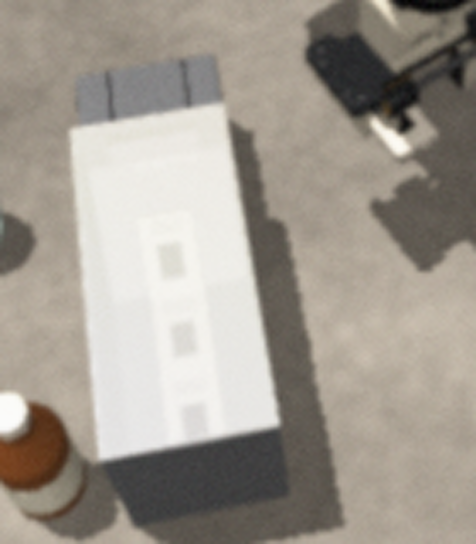

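Run:
```python
from h import *
import pickle
st=pickle.load(open('st24.pkl','rb')); C=cam('wrist',st)
q=unproj(C,[(60+u/2-.25,v/2-.25) for u,v in((341,178),(465,182),(457,371),(342,372))],14)
c=q.mean(0);print(q,c)
for a,b in((3,0),(2,1),(0,1),(3,2)):
    d=q[b]-q[a]; print(np.linalg.norm(d),np.degrees(np.arctan2(d[1],d[0])))
yaw=np.mean([np.degrees(np.arctan2(*(q[b]-q[a])[[1,0]])) for a,b in((3,0),(2,1))])
yaw2=np.mean([np.degrees(np.arctan2(*(q[b]-q[a])[[1,0]])) for a,b in((0,1),(3,2))]); print(yaw,yaw2)
pt()
mv([c[0],c[1],40-TO],164.3)
mv([c[0],c[1],4.8-TO],164.3)
```

```text
[[551.448 -52.074  14.   ]
 [563.786 -10.377  14.   ]
 [629.869 -28.725  14.   ]
 [619.171 -71.036  14.   ]] [591.069 -40.553  14.   ]
70.3275791112144 164.35809839835244
68.58264947597017 164.48268122361807
43.48391979477593 73.51716267980306
43.64240025042212 75.81144022730156
164.42038981098526 74.66430145355231
t 42.3 tip in frame [ -61.463 -272.441   91.873] yaw 165.27 F [-0.183  0.053  0.23 ] w 64.05
 tx 0.0429 ty 0.0034 tz 0.0519 twist 0.97
 tx 0.0429 ty 0.0034 tz 0.0871 twist 0.97
```

Request:
carry_out(
  series=[
    {"tx": 0.025, "ty": 0.003, "tz": 0.015, "twist": 0.9, "jaw": -0.4},
    {"tx": 0.053, "ty": 0.003, "tz": 0.035, "twist": 0.9, "jaw": -0.4},
    {"tx": 0.053, "ty": 0.003, "tz": 0.052, "twist": 0.9, "jaw": -0.4},
    {"tx": 0.053, "ty": 0.003, "tz": 0.068, "twist": 0.9, "jaw": -0.4},
    {"tx": 0.053, "ty": 0.003, "tz": 0.08, "twist": 0.9, "jaw": -0.4},
    {"tx": 0.053, "ty": 0.003, "tz": 0.087, "twist": 0.9, "jaw": -0.4},
    {"tx": 0.053, "ty": 0.003, "tz": 0.087, "twist": 0.9, "jaw": -0.4},
    {"tx": 0.053, "ty": 0.003, "tz": 0.087, "twist": 0.9, "jaw": -0.4},
    {"tx": 0.053, "ty": 0.003, "tz": 0.087, "twist": 0.9, "jaw": -0.4},
  ],
)

```text
clock: 43.2
tool_pos: [581.3, -37.8, -30.6]
orientation: [180.0, 0.1, 164.4]
ft_force: [0.9, -0.0, 0.0]
width: 64.4
```

Request:
carry_out(
  series=[
    {"tx": 0, "ty": 0, "tz": 0, "twist": 0, "jaw": 1},
    {"tx": 0, "ty": 0, "tz": 0, "twist": 0, "jaw": 1},
    {"tx": 0, "ty": 0, "tz": 0, "twist": 0, "jaw": 1},
    {"tx": 0, "ty": 0, "tz": 0, "twist": 0, "jaw": 1},
    {"tx": 0, "ty": 0, "tz": 0, "twist": 0, "jaw": 1},
  ],
  newtons=30,
)

```text
clock: 43.7
tool_pos: [580.8, -37.6, -31.1]
orientation: [180.0, 0.0, 164.4]
ft_force: [-0.1, 0.0, 1.2]
width: 44.1
```

Run:
```python
from h import *
st=pt();show(); im=arm.get_image('wrist'); cv2.imwrite('pics/w25.png',im)
mt(DOCK,-70,0.3,60)
```

```text
t 43.7 tip in frame [ -89.33  -226.479    3.438] yaw 164.42 F [-0.055  0.014  1.229] w 44.09
t 43.7 pos [580.752 -37.642 -31.062] ori [179.994   0.018 164.423] F [-0.055  0.014  1.229] w 44.09
 tx 0.1766 ty 0.1435 tz -0.0565 twist -55.77
```

View pics/w25.png

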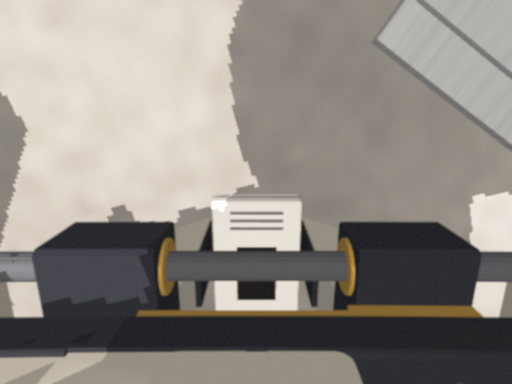

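Request:
carry_out(
  series=[
    {"tx": 0, "ty": 0, "tz": -0.012, "twist": 0, "jaw": 1},
    {"tx": 0, "ty": 0, "tz": -0.035, "twist": 0, "jaw": 1},
    {"tx": 0.01, "ty": 0.008, "tz": -0.057, "twist": -3, "jaw": 1},
    {"tx": 0.03, "ty": 0.024, "tz": -0.057, "twist": -10, "jaw": 1},
    {"tx": 0.055, "ty": 0.045, "tz": -0.057, "twist": -18, "jaw": 1},
    {"tx": 0.08, "ty": 0.065, "tz": -0.057, "twist": -26, "jaw": 1},
    {"tx": 0.105, "ty": 0.085, "tz": -0.057, "twist": -34, "jaw": 1},
    {"tx": 0.13, "ty": 0.106, "tz": -0.057, "twist": -42, "jaw": 1},
    {"tx": 0.153, "ty": 0.124, "tz": -0.057, "twist": -49, "jaw": 1},
    {"tx": 0.17, "ty": 0.138, "tz": -0.057, "twist": -54, "jaw": 1},
    {"tx": 0.1766, "ty": 0.1435, "tz": -0.057, "twist": -55.8, "jaw": 1},
    {"tx": 0.1766, "ty": 0.1435, "tz": -0.057, "twist": -55.8, "jaw": 1},
    {"tx": 0.1766, "ty": 0.1435, "tz": -0.057, "twist": -55.8, "jaw": 1},
    {"tx": 0.1766, "ty": 0.1435, "tz": -0.057, "twist": -55.8, "jaw": 1},
    {"tx": 0.1766, "ty": 0.1435, "tz": -0.057, "twist": -55.8, "jaw": 1},
  ],
)

```text
clock: 45.25
tool_pos: [449.6, 147.3, 25.7]
orientation: [-180.0, 0.0, -139.9]
ft_force: [-0.8, 0.2, -1.0]
width: 43.7
```

Run:
```python
from h import *
st=pt(); im=arm.get_image('wrist'); cv2.imwrite('pics/w26.png',im)
s=arm.get_image('side');crop(s,160,130,280,220,6,'pics/si26.png')
mt(DOCK,-70,0.3,12.5)
```

```text
t 45.25 tip in frame [-70.108  -0.609  60.196] yaw -139.88 F [-0.821  0.222 -1.019] w 43.68
 tx -0.0002 ty 0.0006 tz 0.0476 twist -0.06
```

View pics/w26.png

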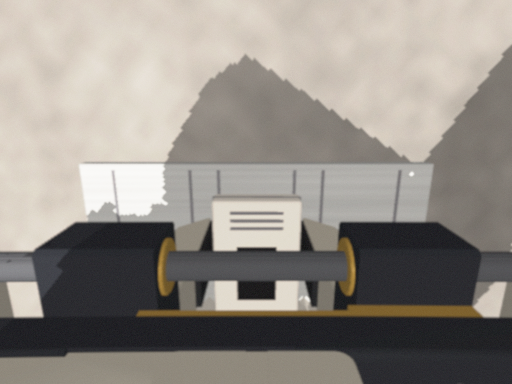

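View pics/si26.png

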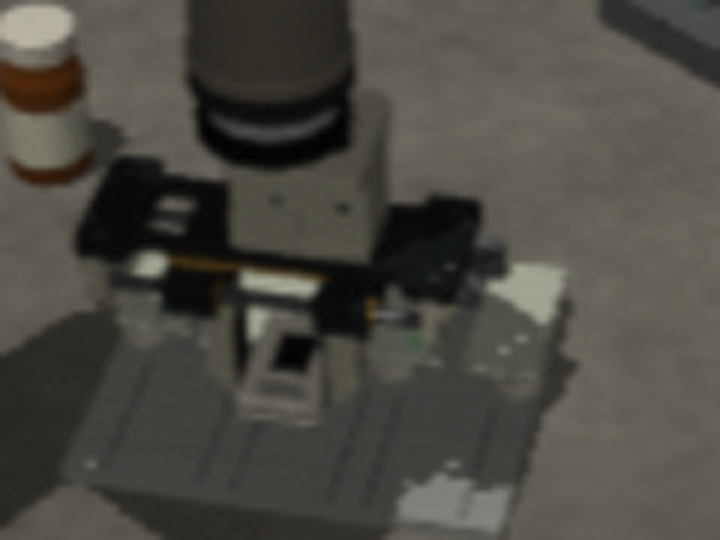

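Request:
carry_out(
  series=[
    {"tx": 0, "ty": 0.0005, "tz": 0.015, "twist": 0, "jaw": 1},
    {"tx": 0, "ty": 0.0005, "tz": 0.032, "twist": 0, "jaw": 1},
    {"tx": 0, "ty": 0.0005, "tz": 0.043, "twist": 0, "jaw": 1},
    {"tx": 0, "ty": 0.0005, "tz": 0.047, "twist": 0, "jaw": 1},
    {"tx": 0, "ty": 0.0005, "tz": 0.048, "twist": 0, "jaw": 1},
    {"tx": 0, "ty": 0.0005, "tz": 0.048, "twist": 0, "jaw": 1},
    {"tx": 0, "ty": 0.0005, "tz": 0.048, "twist": 0, "jaw": 1},
    {"tx": 0, "ty": 0.0005, "tz": 0.048, "twist": 0, "jaw": 1},
  ],
)

```text
clock: 46.15
tool_pos: [449.2, 148.5, -21.8]
orientation: [-180.0, 0.1, -139.8]
ft_force: [-0.5, -0.0, -1.1]
width: 43.4
```

Run:
```python
from h import *
st=pt(); mt(DOCK,-14,0.5,12)
```

```text
t 46.15 tip in frame [-69.716   0.62   12.733] yaw -139.78 F [-0.512 -0.033 -1.134] w 43.43
 tx -0.0557 ty -0.0001 tz 0.0007 twist 0.02
```

Request:
carry_out(
  series=[
    {"tx": 0, "ty": 0, "tz": 0.0008, "twist": 0, "jaw": 1},
    {"tx": -0.006, "ty": 0, "tz": 0.0008, "twist": 0, "jaw": 1},
    {"tx": -0.012, "ty": 0, "tz": 0.0008, "twist": 0, "jaw": 1},
    {"tx": -0.018, "ty": 0, "tz": 0.0008, "twist": 0, "jaw": 1},
    {"tx": -0.024, "ty": 0, "tz": 0.0008, "twist": 0, "jaw": 1},
    {"tx": -0.028, "ty": 0, "tz": 0.0008, "twist": 0, "jaw": 1},
    {"tx": -0.032, "ty": 0, "tz": 0.0008, "twist": 0, "jaw": 1},
    {"tx": -0.036, "ty": 0, "tz": 0.0008, "twist": 0, "jaw": 1},
    {"tx": -0.04, "ty": 0, "tz": 0.0008, "twist": 0, "jaw": 1},
    {"tx": -0.04, "ty": 0, "tz": 0.0008, "twist": 0, "jaw": 1},
  ],
)

```text
clock: 47.15
tool_pos: [480.0, 174.6, -23.0]
orientation: [-180.0, 0.1, -139.8]
ft_force: [0.8, 0.8, -0.7]
width: 43.5
```

Run:
```python
from h import *
st=pt(); im=arm.get_image('wrist'); cv2.imwrite('pics/w27.png',im)
```

```text
t 47.15 tip in frame [-29.27    0.698  11.451] yaw -139.78 F [ 0.838  0.771 -0.685] w 43.53
```

View pics/w27.png

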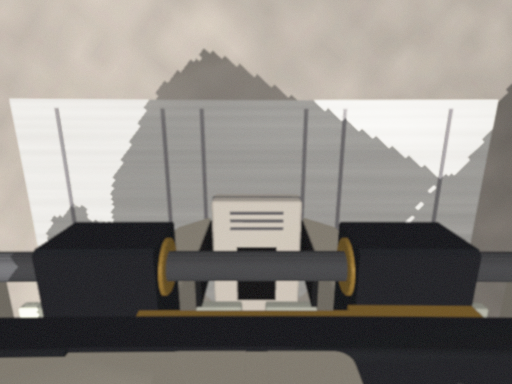

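Request:
carry_out(
  series=[
    {"tx": -0.004, "ty": 0, "tz": 0, "twist": 0, "jaw": 1},
    {"tx": -0.008, "ty": 0, "tz": 0, "twist": 0, "jaw": 1},
    {"tx": -0.012, "ty": 0, "tz": 0, "twist": 0, "jaw": 1},
    {"tx": -0.015, "ty": 0, "tz": 0, "twist": 0, "jaw": 1},
    {"tx": -0.015, "ty": 0, "tz": 0, "twist": 0, "jaw": 1},
    {"tx": -0.015, "ty": 0, "tz": 0, "twist": 0, "jaw": 1},
  ],
)

```text
clock: 47.8
tool_pos: [491.3, 184.2, -23.1]
orientation: [-180.0, 0.1, -139.8]
ft_force: [1.8, -0.5, -1.0]
width: 43.7
```

Run:
```python
from h import *
st=pt()
```

```text
t 47.8 tip in frame [-14.453   0.723  11.437] yaw -139.78 F [ 1.816 -0.522 -0.992] w 43.7
```

Request:
carry_out(
  series=[
    {"tx": 0, "ty": 0, "tz": 0, "twist": 0, "jaw": 0.2},
    {"tx": 0, "ty": 0, "tz": 0, "twist": 0, "jaw": -0.4},
    {"tx": 0, "ty": 0, "tz": 0, "twist": 0, "jaw": -0.4},
    {"tx": 0, "ty": 0, "tz": 0, "twist": 0, "jaw": -0.4},
    {"tx": 0, "ty": 0, "tz": -0.015, "twist": 0, "jaw": -0.4},
    {"tx": 0, "ty": 0, "tz": -0.04, "twist": 0, "jaw": -0.4},
    {"tx": 0.025, "ty": 0, "tz": -0.05, "twist": 0, "jaw": 1},
    {"tx": 0.045, "ty": 0, "tz": -0.05, "twist": 0, "jaw": 1},
    {"tx": 0.045, "ty": 0, "tz": -0.05, "twist": 0, "jaw": 1},
    {"tx": 0.045, "ty": 0, "tz": -0.05, "twist": 0, "jaw": 1},
    {"tx": 0.045, "ty": 0, "tz": -0.05, "twist": 0, "jaw": 1},
    {"tx": 0.045, "ty": 0, "tz": -0.05, "twist": 0, "jaw": 1},
    {"tx": 0.045, "ty": 0, "tz": -0.05, "twist": 0, "jaw": 1},
    {"tx": 0.045, "ty": 0, "tz": -0.05, "twist": 0, "jaw": 1},
  ],
)

```text
clock: 49.2
tool_pos: [456.5, 155.1, 26.7]
orientation: [180.0, -0.0, -139.8]
ft_force: [-0.3, -0.6, 0.8]
width: 4.9
```

Run:
```python
from h import *
st=pt(); im=arm.get_image('wrist'); cv2.imwrite('pics/w28.png',im)
s=arm.get_image('side');crop(s,160,130,280,220,6,'pics/si28.png')
mt(DOCK,-60,0.5,13);mt(DOCK,-14,0.5,13)
```

```text
t 49.2 tip in frame [-59.865   0.926  61.231] yaw -139.76 F [-0.265 -0.647  0.77 ] w 4.93
 tx -0.0000 ty -0.0004 tz 0.0483 twist 0.03
 tx -0.0460 ty -0.0004 tz 0.0483 twist 0.03
```

View pics/w28.png

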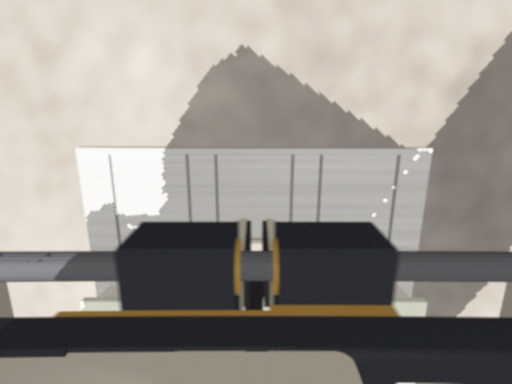

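View pics/si28.png

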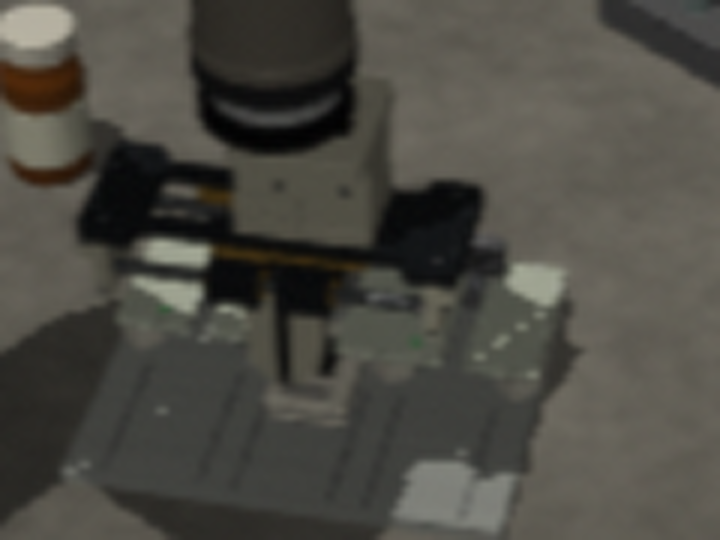

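Run:
```python
from h import *
D=cam('side')
for v,z in((418,8),(397,22)): print(dk(unproj(D,[(160+310/6-.4,130+v/6-.4)],z)[0]))
```

```text
[-37.056  -0.353   8.   ]
[-35.937  -0.581  22.   ]
```

Request:
carry_out(
  series=[
    {"tx": 0, "ty": 0, "tz": 0.02, "twist": 0, "jaw": 1},
    {"tx": 0, "ty": 0, "tz": 0.04, "twist": 0, "jaw": 1},
    {"tx": 0, "ty": 0, "tz": 0.0475, "twist": 0, "jaw": 1},
    {"tx": 0, "ty": 0, "tz": 0.0475, "twist": 0, "jaw": 1},
    {"tx": 0, "ty": 0, "tz": 0.0475, "twist": 0, "jaw": 1},
    {"tx": -0.006, "ty": 0, "tz": 0.0475, "twist": 0, "jaw": 1},
    {"tx": -0.012, "ty": 0, "tz": 0.0475, "twist": 0, "jaw": 1},
    {"tx": -0.018, "ty": 0, "tz": 0.0475, "twist": 0, "jaw": 1},
    {"tx": -0.024, "ty": 0, "tz": 0.0475, "twist": 0, "jaw": 1},
    {"tx": -0.03, "ty": 0, "tz": 0.0475, "twist": 0, "jaw": 1},
    {"tx": -0.036, "ty": 0, "tz": 0.0475, "twist": 0, "jaw": 1},
    {"tx": -0.042, "ty": 0, "tz": 0.0475, "twist": 0, "jaw": 1},
    {"tx": -0.046, "ty": 0, "tz": 0.0475, "twist": 0, "jaw": 1},
    {"tx": -0.046, "ty": 0, "tz": 0.0475, "twist": 0, "jaw": 1},
    {"tx": -0.046, "ty": 0, "tz": 0.0475, "twist": 0, "jaw": 1},
  ],
)

```text
clock: 50.8
tool_pos: [491.6, 184.9, -20.7]
orientation: [180.0, 0.0, -139.8]
ft_force: [0.2, 0.3, 0.4]
width: 0.3
```

Run:
```python
from h import *
st=pt(); im=arm.get_image('wrist'); crop(im,100,100,412,300,2.4,'pics/w29.png')
s=arm.get_image('side');crop(s,160,130,280,220,6,'pics/si29.png')
F=st['ft_force']; print('F dock',pose2(*DOCK)[:3,:3].T@F)
```

```text
t 50.8 tip in frame [-13.763   1.     13.834] yaw -139.77 F [0.203 0.263 0.446] w 0.34
F dock [0.325 0.07  0.446]
```

View pics/si29.png

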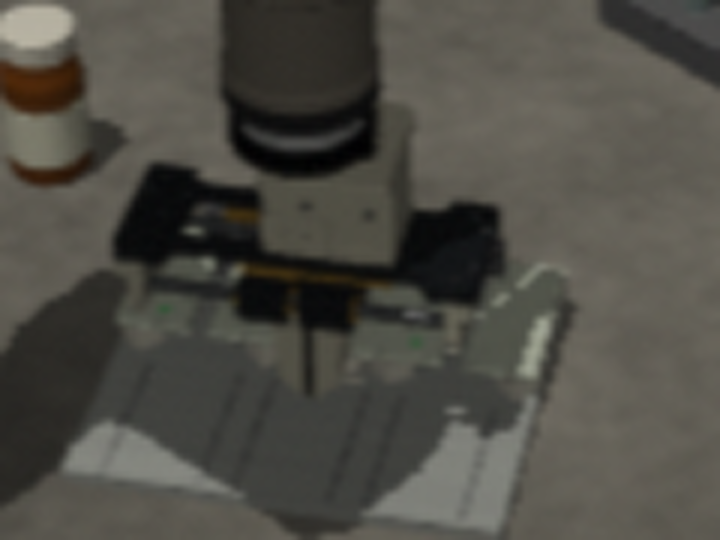

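View pics/w29.png

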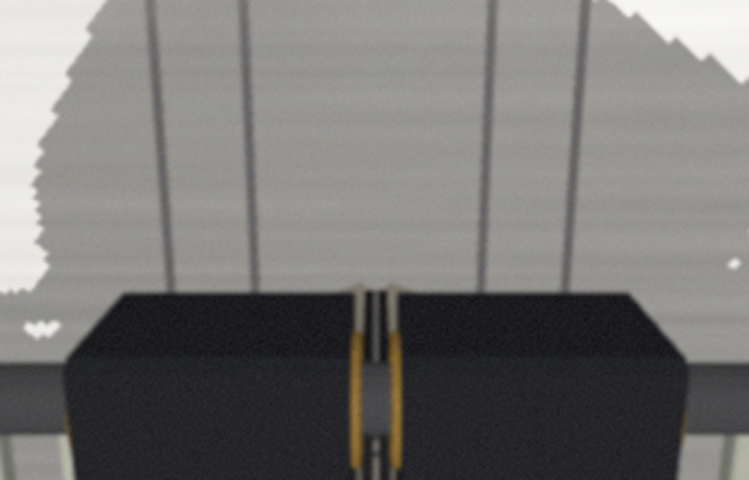

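Request:
carry_out(
  series=[
    {"tx": -0.001, "ty": 0, "tz": 0, "twist": 0, "jaw": 1},
    {"tx": -0.002, "ty": 0, "tz": 0, "twist": 0, "jaw": 1},
    {"tx": -0.003, "ty": 0, "tz": 0, "twist": 0, "jaw": 1},
    {"tx": -0.003, "ty": 0, "tz": 0, "twist": 0, "jaw": 1},
    {"tx": -0.003, "ty": 0, "tz": 0, "twist": 0, "jaw": 1},
  ],
)

```text
clock: 51.4
tool_pos: [493.8, 186.6, -20.6]
orientation: [180.0, 0.0, -139.8]
ft_force: [0.4, -0.1, 0.8]
width: 0.6
```

Request:
carry_out(
  series=[
    {"tx": -0.001, "ty": 0, "tz": 0, "twist": 0, "jaw": 1},
    {"tx": -0.001, "ty": 0, "tz": 0, "twist": 0, "jaw": 1},
    {"tx": -0.001, "ty": 0, "tz": 0, "twist": 0, "jaw": 1},
  ],
)

```text
clock: 51.7
tool_pos: [494.3, 187.0, -20.6]
orientation: [180.0, -0.0, -139.8]
ft_force: [-1.3, -1.9, 0.9]
width: 0.6
```

Run:
```python
from h import *
st=pt(); F=st['ft_force']; print('F dock',pose2(*DOCK)[:3,:3].T@F)
```

```text
t 51.7 tip in frame [-10.417   0.918  13.913] yaw -139.78 F [-1.327 -1.888  0.903] w 0.62
F dock [-2.232 -0.585  0.903]
```

Request:
carry_out(
  series=[
    {"tx": -0.001, "ty": 0, "tz": 0, "twist": 0, "jaw": 1},
    {"tx": -0.001, "ty": 0, "tz": 0, "twist": 0, "jaw": 1},
    {"tx": -0.001, "ty": 0, "tz": 0, "twist": 0, "jaw": 1},
  ],
)

```text
clock: 52.0
tool_pos: [494.2, 186.9, -20.6]
orientation: [180.0, -0.1, -139.8]
ft_force: [-3.9, -5.5, 5.3]
width: 0.0
```

Run:
```python
from h import *
st=pt(); F=st['ft_force']; print('F dock',pose2(*DOCK)[:3,:3].T@F)
```

```text
t 52.0 tip in frame [-10.493   0.929  13.884] yaw -139.77 F [-3.914 -5.549  5.312] w 0.05
F dock [-6.571 -1.712  5.312]
```

Request:
carry_out(
  series=[
    {"tx": 0.005, "ty": 0, "tz": 0, "twist": 0, "jaw": 1},
    {"tx": 0.02, "ty": 0, "tz": 0, "twist": 0, "jaw": 1},
    {"tx": 0.02, "ty": 0, "tz": -0.04, "twist": 0, "jaw": 1},
    {"tx": 0.01, "ty": 0, "tz": -0.085, "twist": 0, "jaw": 1},
    {"tx": -0.01, "ty": 0, "tz": -0.1, "twist": 0, "jaw": 1},
    {"tx": -0.03, "ty": 0, "tz": -0.1, "twist": 0, "jaw": 1},
    {"tx": -0.03, "ty": 0, "tz": -0.1, "twist": 0, "jaw": 1},
    {"tx": -0.03, "ty": 0, "tz": -0.1, "twist": 0, "jaw": 1},
    {"tx": -0.03, "ty": 0, "tz": -0.1, "twist": 0, "jaw": 1},
  ],
)

```text
clock: 52.9
tool_pos: [517.1, 206.7, 78.7]
orientation: [179.9, -0.1, -139.8]
ft_force: [-0.4, 0.2, -0.1]
width: 0.0
```

Run:
```python
from h import *
st=pt(); im=arm.get_image('wrist'); crop(im,56,60,456,300,2,'pics/w30.png')
C=cam('wrist',st); print(proj(C,[W(DOCK,0,-22,22),W(DOCK,0,22,22)]), proj(C,[W(DOCK,0,0,30)]))
```

```text
t 52.9 tip in frame [ 19.742   1.197 113.177] yaw -139.78 F [-0.438  0.221 -0.145] w 0.03
[[225.379 166.695]
 [281.204 166.742]] [[253.214 168.775]]
```

View pics/w30.png

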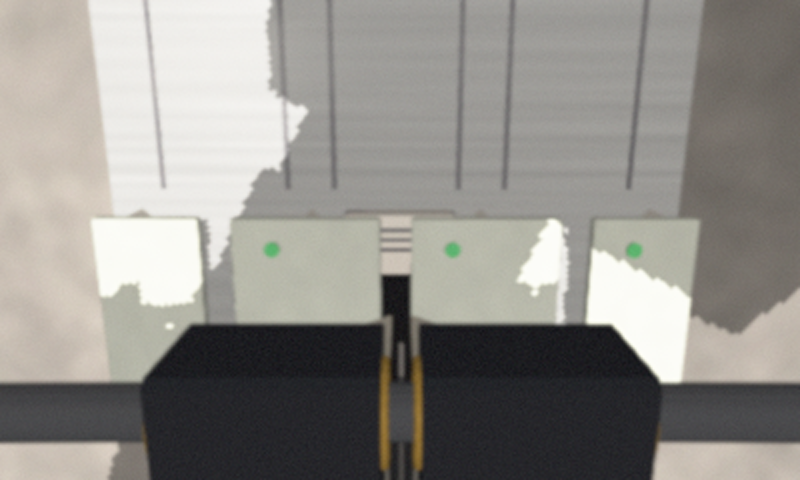

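Run:
```python
from h import *
im=cv2.imread('pics/w30.png')
a=cv2.resize(im[190:300,320:500],None,fx=4,fy=4,interpolation=cv2.INTER_CUBIC)
cv2.imwrite('pics/w30z.png',a)
b=cv2.imread('pics/w2.png'); b=cv2.resize(b[140:200,220:300],None,fx=9,fy=9,interpolation=cv2.INTER_CUBIC); cv2.imwrite('pics/w2z.png',b)
```

```text
(no output)
```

View pics/w30z.png

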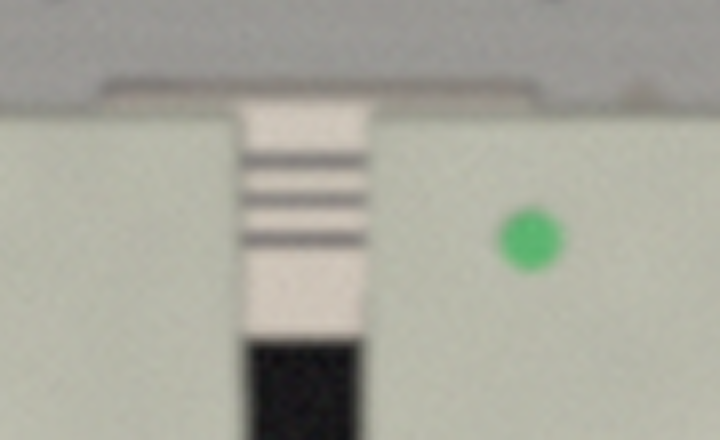

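View pics/w2z.png

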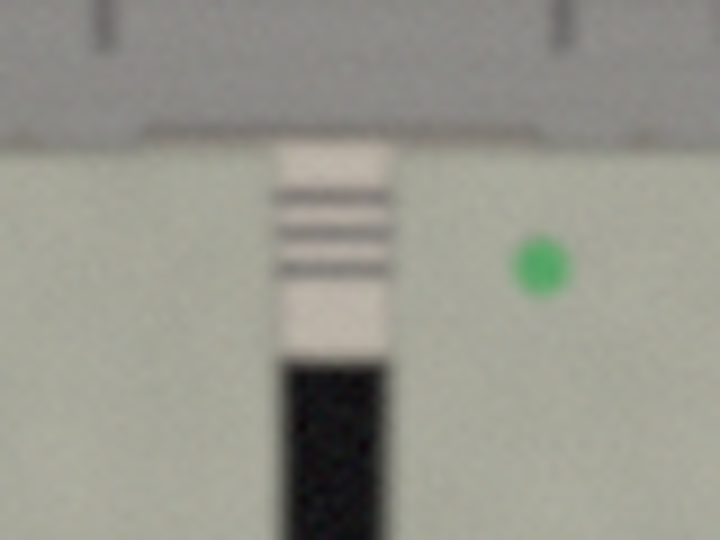

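Request:
carry_out(
  series=[
    {"tx": 0, "ty": 0, "tz": -0.04, "twist": 0, "jaw": 1},
    {"tx": 0.03, "ty": 0, "tz": -0.08, "twist": 0, "jaw": 1},
    {"tx": 0.07, "ty": 0, "tz": -0.1, "twist": 0, "jaw": 1},
    {"tx": 0.11, "ty": 0, "tz": -0.1, "twist": 0, "jaw": 1},
    {"tx": 0.15, "ty": 0, "tz": -0.1, "twist": 0, "jaw": 1},
    {"tx": 0.15, "ty": 0, "tz": -0.1, "twist": 0, "jaw": 1},
    {"tx": 0.15, "ty": 0, "tz": -0.1, "twist": 0, "jaw": 1},
    {"tx": 0.15, "ty": 0, "tz": -0.1, "twist": 0, "jaw": 1},
  ],
)

```text
clock: 53.75
tool_pos: [404.4, 110.5, 179.5]
orientation: [-180.0, 0.1, -139.8]
ft_force: [-0.4, 0.0, 0.7]
width: 0.6
```

Run:
```python
from h import *
st=pt(); s=arm.get_image('scene');cv2.imwrite('pics/sc31.png',s); cv2.imwrite('pics/si31.png',arm.get_image('side'))
for n in('scene','side'):
    for l in('fresh','amber','solvent','beaker','flap','spent0'):
        for b in arm.boxes_of(n,l)[:2]: print(n,l,round(b['score'],2),(np.array(b['extent'])*[512,384,512,384]).round(1))
```

```text
t 53.75 tip in frame [-128.385    0.469  214.028] yaw -139.79 F [-0.388  0.029  0.724] w 0.61
scene amber 0.92 [313.  109.  324.9 137.4]
scene solvent 0.6 [133.2 308.7 162.5 345.2]
scene solvent 0.43 [248.1 145.6 312.2 195.9]
scene beaker 0.76 [119.6 236.9 141.4 261.9]
side fresh 0.58 [208.  175.9 217.5 193.8]
side amber 0.79 [160.4 145.8 175.1 158.2]
side solvent 0.93 [383.6 270.1 415.4 321.8]
side solvent 0.29 [269.2 218.9 422.1 299. ]
side beaker 0.79 [299.1 300.7 322.4 335.5]
side flap 0.19 [216.1 169.1 220.7 176. ]
```

View pics/sc31.png

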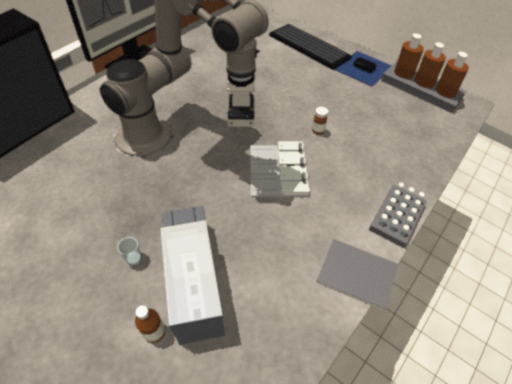

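View pics/si31.png

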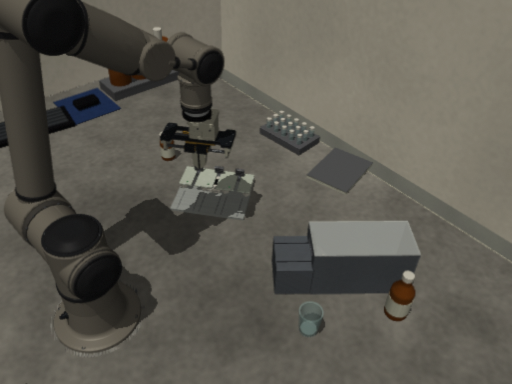

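```bash
python3 -c "
from workcell import arm
print(arm.hand_in()); print(arm.state()['clock'])"
```

```text
the job is handed in; nothing more can be done
None
the job is handed in; nothing more can be done
```

The job is done and handed in after about 54 s. I ejected all three spent cassettes one at a time and posted each through the flap. Then I slid the fresh cassette into the middle bay.

**Last checks:**
- **Spent cassettes:** the scene picture shows all three lying in a row on the waste station floor, well clear of the flap. I could not see the flap itself, so that it shut is inferred from this.
- **Fresh cassette:** I pushed until it stopped firmly; the force rose to about 6.6 N with no further movement. In the wrist picture its label lines sit within about 0.5 mm of where the original home cassette's were.
- **Jar, bottle and beaker:** their detections agree with the start picture within a few pixels, apart from the jar, which the arm partly hides in the side view.

**Other things seen:**
- **Tool length:** the real finger tips end about 34 mm short of the reported TCP. My first ejector push therefore passed over the tab and moved nothing. I measured the offset by touching the bench lightly and corrected all later moves.
- **Fresh cassette knocked:** it moved a few centimetres during the run, so I located it again before grasping it.
- **Detector errors:** it sometimes mislabelled parts of the loader, and it did not find the seated fresh cassette in the last scene picture. I relied on the pictures there.

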